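Turn a coaster tile over onto the cork pad with a lifter

TASK

Pick up the steel spatula by its wooden handle, slide its blade, resting lightly on the board all the while, in under the coaster tile that lies face down on the board until the tile is up against the edge of the raised cork pad, and with a turn of the wrist that tips the blade well up, flip the tile over that edge so that it ends lying flat on the cork, felt feet down. Work gently: do not press the blade hard on the board, nor ram the tile, nor touch the tile with the gripper, for it is freshly varnished. Then stand the spatula on its blade on the bench, off the board, and leave the other things alone.

Things in the scene. Friction and masses are not known exactly. Their poses are not given: they have to be found in the camera images.
- stop_edge (a point): Middle of the lower edge of the cork pad's straight step, at the board's top surface (z = 0.012). Fixed, but elsewhere and at another yaw each time. Its x axis points level from the low board towards the pad, y along the step, z up. The step is 7 mm high (pad top at z = 0.019); the tile is turned over against it.
- tile_center (a point): Centre of the white tile, mid-thickness (5 mm above its underside). The tile starts face down on the low board, 8 to 28 mm short of the step, up to 0.12 rad askew. x and y axes lie along its sides; z points out of its back (up at the start, down when turned over).
- handle_mid (a point): Middle of the spatula's wooden handle, where to grasp it: 22 mm thick across (along y, flat sides), 20 deep, 68 long, leaning 25 degrees back (to -x). Axes: x level along the blade to its tip, y across, z up. From this point the tip edge is at (+94, 0, -60) mm, the heel edge at (+19, 0, -60), the handle's upper end at (-14, 0, +31).
- blade_tip (a point): Middle of the blade's straight front edge, on its underside. The steel blade is flat, 75 mm long back to the heel, 60 wide and 2 thick, with no upturned sides. Same axes as the handle point.
- spatula: The whole loose spatula, 0.13 kg, standing on its flat blade on the bench, stable by itself; origin at the middle of the heel edge on the blade's underside (z = 0 on the bench); x to the tip, z up.
- tile: Loose white ceramic coaster, 90 x 90 x 10 mm, 0.11 to 0.21 kg; origin in the middle of its face (underneath at the start), axes as its centre. The face is flat 72 x 72 with a bevel all round (9 wide, 2.5 high), so a blade riding right on the board gets under it. The back has a terracotta panel and four felt feet, 14 across, 3 high, 29 mm either side of centre.
- station: Fixed plywood board with the cork pad; origin on the bench straight below the stop edge point, same axes. Board: x -150 to +140 mm, y -85 to +85, 12 thick, flat on the bench. Pad: x 0 to 140, y -75 to +75, 7 thick. Both are hard, and the blade marks them above about 12 N.
- tumbler: Bystander: clear glass tumbler, 72 across, 90 high; origin under its centre.
- varnish_jar: Bystander: small amber jar, 56 across, 75 high; origin under its centre.
- small_frame: Bystander: empty light-wood picture frame lying flat, 100 x 130 x 22; origin under its centre.
Things that resemble listed ones, but are neither listed nor needed, are in the scene too. What is shaped like the spatula but blue, green or yellow is not meant.

How it is judged:
On the way, in this order (a step that is already met when the one before it is completed fails the run):
1. the tile lies face down against the pad's edge (centre within 52 mm of it) with the blade's tip at least 12 mm in under it, the blade resting on the board with 0.8 to 12 N (x of tile_center in the frame of stop_edge above -0.052 m and angle between tile's own z axis and vertical below 0.35 rad and z of blade_tip in the frame of tile below 0.003 m and x of blade_tip in the frame of stop_edge above -0.078 m and contact force between spatula and station above 0.8 N and contact force between spatula and tile above 0.05 N), for 0.2 s.
2. the tile is raised past 50 degrees by the spatula, whose blade is tipped up by at least 20 degrees (angle between tile's own z axis and vertical above 0.87 rad and angle between spatula's own z axis and vertical above 0.35 rad and height (world z) of blade_tip above 0.04 m and contact force between spatula and tile above 0.05 N).
At the end, for the whole second after the job is handed in: Tile still on the cork, feet down within 4.5 degrees of flat, centre 20 to 120 mm beyond the pad's edge and within 55 mm of the pad's middle line; spatula standing still on its blade on the bench (within 4.5 degrees, heel under 6 mm up), touching neither board nor tile (angle between tile's own z axis and vertical above 3.06 rad and x of tile_center in the frame of stop_edge between 0.02 and 0.12 m and y of tile_center in the frame of stop_edge between -0.055 and 0.055 m and linear speed of each of tile, spatula below 0.01 m/s and angular speed of tile below 0.1 rad/s and angle between spatula's own z axis and vertical below 0.08 rad and height (world z) of spatula below 0.006 m and contact force between spatula and station below 0.05 N and contact force between spatula and tile below 0.05 N).
It fails at once if the gripper or arm touches the freshly varnished tile (over 0.5 N) (contact force between any of the fingers, the arm and tile above 0.5 N).
It fails at once if the spatula presses on the board or pad with more than 12 N (contact force between spatula and station above 12 N).
It fails at once if the spatula pushes on the tile with more than 15 N (contact force between spatula and tile above 15 N).
It fails at once if a bystander is moved by more than 15 mm (distance of any of tumbler, varnish_jar, small_frame from where it was at the start of the episode above 0.015 m).
It also fails if it takes over 72 s, if anything falls off the work surface, if the arm or the gripper's body presses on something with over 40 N, if the wrist force passes 120 N, or if a joint passes its speed limit or range.

ROBOT

A 7-joint arm with a two-finger parallel gripper is mounted at the origin on the work surface. World frame = base frame: x ahead of the robot, y to its left, z up, the work surface at z = 0. Lengths are in m, angles in rad, forces in N, time in s.
With the tool pointing down it reaches from about 0.425 to 0.875 m from the base axis. Payload 4.7 kg.
Tool frame: the origin (TCP) lies on the mounting face of the last link; the fingertips stand 182 mm ahead of it and the grasp point (between the pads) lies 164 mm ahead of it; z points along the fingers, y is the direction in which the jaws open and shut (so a half turn about z gives the same grasp; the last joint's range is limited). The gripper opens to 87 mm and grips with 3 to 60 N. Pads are 19 mm wide; open, the fingers measure 117 mm over their backs; the gripper's body (75 mm by 190 mm) begins 51 mm behind the grasp point.
Start: joints at [-1.122, 0.321, -0.07, 1.45, 0.023, 1.371, -0.057], TCP at [0.274, 0.59, 0.405] pointing down, gripper open.
Joint ranges: [-2.86, 2.86], [-0.3, 2.09], [-1.38, 1.24], [0.06, 2.45], [-1.56, 4.7], [0.09, 2.05], [-2.69, 2.69]. Speed limits (rad/s): [2.57, 2.57, 3.14, 3.14, 3.14, 3.14, 3.14].

INTERFACE

Orientations are given as a unit quaternion [x, y, z, w].
In Python, from workcell import bot, eyes, silhouettes, place_of gives the robot as it stands.
- The arm moves only by the tool jog_arm, never from a script. Its argument "steps" is a list that holds one entry, the list of rows, each a list of 7 numbers: the shift along the world's x, y, z in cm, then the turn, a rotation vector about the world's x, y, z in rad, then the gripper command: -1 is shut, 1 is fully open, values between are in proportion. A call has 1 to 10 rows; each row is the pose to reach, as a shift and turn from the pose measured when the call began; what a row does not reach only later rows make up. A row lasts 1/10 s, in which the tool goes at most 50 mm and 8.59 degrees, less where a joint would pass 70% of its speed; a pose out of reach is approached as far as the arm can. A call with a gripper value outside its range is refused whole. The fingers move at their own pace and stop on an object; "newtons" is the grip in N (left out, the last holds). Time passes only in rows, so rows that repeat a pose let the fingers close. It gives the time, the measured TCP pose, the force and the opening at its end, in the units of the state.
- bot.observe(): the state, without advancing time (a new reading comes with each control period).
- eyes.camera(name): name is "scene" or "top" or "wrist"; returns (picture, depth): 384x512x3 uint8, blue, green, red; 384x512 float32, m along the optical axis (not along the pixel's ray), 0 where there is no reading.
- eyes.get_calibration(name): a dict with "fx", "fy", "cx", "cy" (pixels), "R" (3x3) and "t" (3): a world point X has camera coordinates R X + t. Camera axes: x right, y down, z forward; pixel columns grow to the right and rows downward; lengths in m; the calibration is good to about 2 mm. A picture is of the moment at which its call begins: read the wrist's pose just before it. get_calibration takes no time and is no camera call; for the wrist camera it gives the pose at the moment of the call.
- bot.job_done(): hands the job in, once; it reports no verdict.
Trained networks look in the newest picture that a camera, given by its name, has taken for a name from the list of things; names that differ only in an ending like _2 or _b are one class to them, and where a whole thing is asked for, a point or a joint stands for the part that bears it (a point fixed in the world has none). Each returns a list of dicts, best first, with "confidence" (0 to 1); they miss things now and then, are a little off and sometimes report something else, mostly with a low value. They report only what shows in the picture. A call takes as long as a camera call. They do not tell look-alikes from the thing itself.
- silhouettes(camera, thing): "pixels" (384x512 bool, what is visible of it) and "rect" ([left, top, width, height] in pixels, round what is visible of it).
- place_of(camera, thing): "location" ([column, row] in pixels: a listed point, or the origin of a listed thing).
The state is a dict: "time_s": time; "joint_pos": joint angles; "joint_vel": joint speeds; "joint_efforts": joint torques, N m; "position": TCP position; "tool_rot": TCP orientation; "contact_force": force on the tool from outside, world axes, zero at the start; "torque": the same for the moment, N m; "gripper_width": finger opening in m.
Only numpy, scipy, OpenCV 4.12 (cv2) and the standard library are available. Lean on these libraries where they do the work, as an engineer would, in place of code of your own. Each camera call takes 0.05 s, during which the arm holds its last target.

## Working session

There is one attempt and no reset: what is moved stays moved. The work goes in short steps, Python scripts to look and compute and a tool call to move; the robot and the scene stay as the last step left them, time stands still between calls to the robot, and variables do not carry over. Pictures are saved under pics/ and viewed, and the job is handed in when it is done.

Besides the shell and the picture viewer there is one more tool, called after "Request:" as name(argument=value, ...), one argument or row to a line, values as JSON. jog_arm: Moves the arm, as the interface text tells. Its arguments: {"type":"object","properties":{"steps":{"type":"array"},"newtons":{"type":"number"}},"required":["steps"]}

```bash
ls; mkdir -p pics
python3 - <<'E'
from workcell import bot, eyes, silhouettes, place_of
import cv2, numpy as np, pickle
print(bot.observe())
for n in ["scene","top"]:
    p,d=eyes.camera(n); c=eyes.get_calibration(n)
    print(n,c)
    cv2.imwrite(f"pics/{n}0.png",p)
    pickle.dump((p,d,c),open(f"{n}0.pkl","wb"))
    for t in ["stop_edge","tile_center","handle_mid","blade_tip","spatula","tile","station"]:
        print(t,[(np.round(r["location"],1),round(r["confidence"],2)) for r in place_of(n,t)])
E
```

```text
pics
{'time_s': 0.0, 'joint_pos': array([-1.12191321,  0.32181491, -0.07007351,  1.45169484,  0.02260813,
        1.37076587, -0.05690632]), 'joint_vel': array([-0.00018357,  0.00077599,  0.00047016,  0.00190299, -0.00013023,
        0.00098888, -0.00186972]), 'joint_efforts': array([-3.00619658e-04, -4.91292787e+01, -4.04091440e-01, -3.12537181e+01,
       -6.39034552e-02,  4.36263601e-02,  1.81411397e-04]), 'position': array([0.27373767, 0.58932017, 0.40365638]), 'tool_rot': array([ 2.15675566e-01,  9.76464619e-01, -9.36041190e-04, -1.50726135e-04]), 'contact_force': array([-0.4748301 ,  0.24470972,  0.33707495]), 'torque': array([ 0.00467006, -0.05272017, -0.01527067]), 'gripper_width': 0.0870353644090358}
scene {'fx': 393.9851180035444, 'fy': 393.9851180035444, 'cx': 258.004852580055, 'cy': 186.60199538649164, 'R': array([[-0.84219865,  0.53915713,  0.00332081],
       [ 0.3483582 ,  0.54883857, -0.7598834 ],
       [-0.41151914, -0.63881594, -0.65005091]]), 't': array([ 0.45731262, -0.13940634,  1.40587422])}
stop_edge [(array([286.2, 233.8]), 0.81)]
tile_center [(array([261.4, 
[... 636 characters left out ...]
22835, -0.03018013, -0.05127685],
       [ 0.05176303, -0.01555431, -0.99853826]]), 't': array([-0.01828958,  0.5513171 ,  1.22857094])}
stop_edge [(array([205.6, 195.3]), 0.74)]
tile_center [(array([210.5, 173.7]), 0.97)]
handle_mid [(array([295.7, 193. ]), 0.92), (array([349.6, 247.1]), 0.77), (array([348.4, 188.8]), 0.71), (array([378.1, 169.6]), 0.61)]
blade_tip [(array([369.1, 263.3]), 0.8), (array([310. , 175.2]), 0.73), (array([344., 221.]), 0.67), (array([401.5, 186. ]), 0.57)]
spatula [(array([300.5, 192.1]), 0.93), (array([344.9, 193.5]), 0.88), (array([348.1, 250. ]), 0.73), (array([380.6, 179.1]), 0.59)]
tile [(array([216.7, 177.7]), 0.76)]
station [(array([205.9, 200.7]), 0.93)]
```

Run:
```python
import cv2
for n in ["scene","top"]:
    p=cv2.imread(f"pics/{n}0.png"); 
    c=p[90:340,120:440] if n=="scene" else p[100:330,130:440]
    cv2.imwrite(f"pics/{n}0c.png",cv2.resize(c,None,fx=2.4,fy=2.4,interpolation=cv2.INTER_CUBIC))
```

```text
(no output)
```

View pics/scene0c.png

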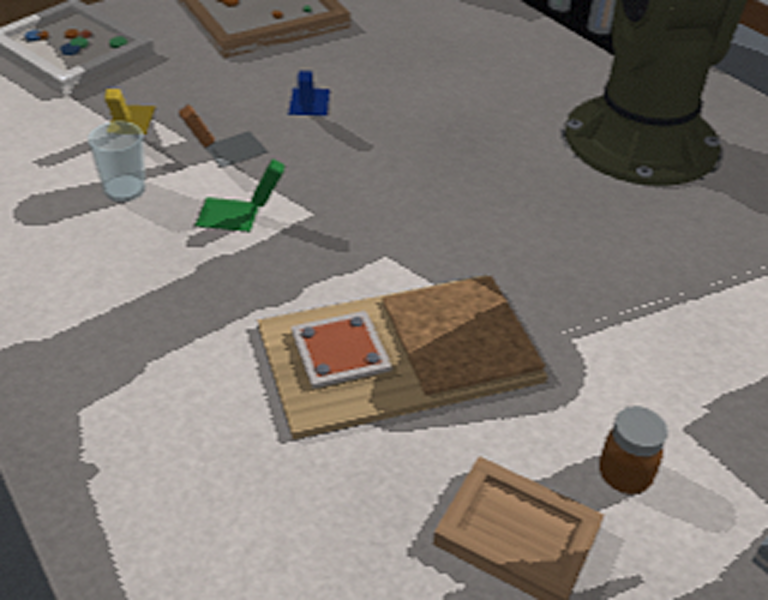

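View pics/top0c.png

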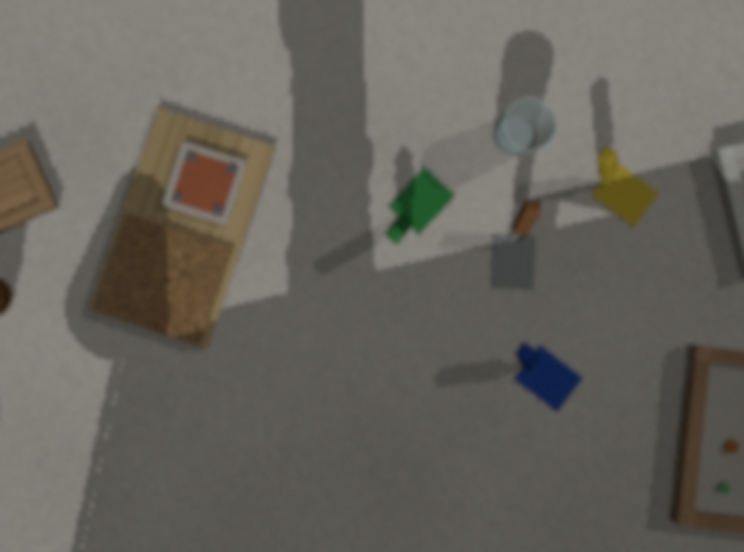

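Scene: the spatula-like shapes in the top view are green (296,193), blue (350,247), yellow (384,170), and a brown handle on a grey blade (348,189; tip 344,221). The last is the steel one, so I choose it. Next I check it in a close crop and measure.

```bash
cat > h.py <<'E'
from workcell import bot, eyes, silhouettes, place_of
import cv2, numpy as np
from scipy.spatial.transform import Rotation as Ro
def cloud(d,c,mask=None):
    v,u=np.nonzero((d>0) if mask is None else (mask&(d>0)))
    z=d[v,u]; P=np.stack([(u-c['cx'])/c['fx']*z,(v-c['cy'])/c['fy']*z,z],1)
    return (P-c['t'])@c['R'], u, v
def atz(uv,z,c):
    r=np.array([(uv[0]-c['cx'])/c['fx'],(uv[1]-c['cy'])/c['fy'],1])@c['R']
    o=-c['R'].T@c['t']
    return o+r*(z-o[2])/r[2]
def proj(X,c):
    q=np.atleast_2d(X)@c['R'].T+c['t']
    return np.stack([q[:,0]/q[:,2]*c['fx']+c['cx'],q[:,1]/q[:,2]*c['fy']+c['cy']],1)
E
python3 - <<'E'
from h import *
import pickle
p,d,c=pickle.load(open('top0.pkl','rb'))
cv2.imwrite('pics/spat.png',cv2.resize(p[160:250,300:410],None,fx=6,fy=6,interpolation=cv2.INTER_CUBIC))
tip=atz((344,221),0,c);hm=atz((348.4,188.8),.06,c);heel=atz((344.9,193.5),0,c)
print('tip',tip,'heel',heel,'hm',hm)
se=atz((205.6,195.3),.012,c);tc=atz((210.5,173.7),.02,c);print('edge',se,'tile',tc)
for n,uv,z in [('green',(296,193),.06)]: print(n,atz(uv,z,c))
s,ds,cs=pickle.load(open('scene0.pkl','rb'))
print('scene edge',atz((286.2,233.8),.012,cs),'tile',atz((261.4,233.7),.02,cs),'hm',atz((199.2,142.4),.06,cs),'heel',atz((210.4,156.4),0,cs))
for n in ['tumbler','varnish_jar','small_frame']:
    eyes_n='top'
    print(n,[(r['confidence'],atz(r['location'],0,c)) for r in place_of('top',n)][:2])
r=bot.observe();print(Ro.from_quat(r['tool_rot']).as_matrix())
cw=eyes.get_calibration('wrist');print(cw, r['position'], -cw['R'].T@cw['t'])
P,u,v=cloud(d,c)
m=(abs(u-348)<40)&(abs(v-195)<30);
E
```

```text
tip [ 0.47907364 -0.30332055  0.        ] heel [ 0.56990901 -0.30475507  0.        ] hm [ 0.58113096 -0.30017399  0.06      ]
edge [0.54944354 0.15324862 0.012     ] tile [0.61963364 0.1390283  0.02      ]
green [ 0.56285274 -0.13509106  0.06      ]
scene edge [0.55108621 0.15489482 0.012     ] tile [0.61192117 0.12450497 0.02      ] hm [ 0.58324531 -0.30304401  0.06      ] heel [ 0.55407438 -0.28788019  0.        ]
tumbler [(0.56, array([ 0.68588234, -0.29744581,  0.        ]))]
varnish_jar [(0.86, array([0.44379374, 0.41644947, 0.        ]))]
small_frame [(0.84, array([0.59286604, 0.40152079, 0.        ]))]
[[-9.06963576e-01  4.21209039e-01  1.27131175e-04]
 [ 4.21209054e-01  9.06963571e-01  1.21646162e-04]
 [-6.40648818e-05  1.63877440e-04 -9.99999985e-01]]
{'fx': 285.383675465738, 'fy': 285.383675465738, 'cx': 252.7340325627097, 'cy': 189.72058450159818, 'R': array([[ 4.22638909e-01,  9.06297891e-01,  6.97448135e-04],
       [ 8.68814279e-01, -4.05377759e-01,  2.84307266e-01],
       [ 2.57949805e-01, -1.19553360e-01, -9.58732962e-01]]), 't': array([-0.65015058, -0.03295524,  0.39059517])} [0.27382939 0.58952462 0.40481722] [0.20265697 0.62256774 0.38429933]
```

View pics/spat.png

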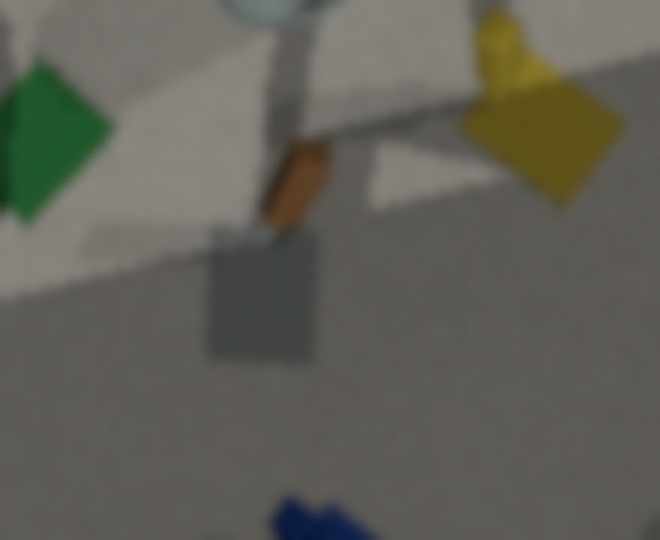

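Crop: brown handle at about (349,191) on a grey blade spanning columns 335–353 and rows 198–220. This is the steel spatula, with its tip toward the robot. I'll move above it for a wrist look.

Request:
jog_arm(
  steps=[
    [[29, -89, 0, 0, 0, 0.435, 1], [29, -89, 0, 0, 0, 0.435, 1], [29, -89, 0, 0, 0, 0.435, 1], [29, -89, 0, 0, 0, 0.435, 1], [29, -89, 0, 0, 0, 0.435, 1], [29, -89, 0, 0, 0, 0.435, 1], [29, -89, 0, 0, 0, 0.435, 1], [29, -89, 0, 0, 0, 0.435, 1], [29, -89, 0, 0, 0, 0.435, 1], [29, -89, 0, 0, 0, 0.435, 1]],
  ],
)

```text
time_s: 1.95
position: [0.4288, 0.112, 0.4052]
tool_rot: [-0.0, 1.0, 0.001, 0.001]
contact_force: [1.2, 0.8, 0.1]
gripper_width: 0.0869
```

Run:
```python
from h import *
import pickle
o=bot.observe();c=eyes.get_calibration('wrist')
p,d=eyes.camera('wrist')
print(o['position'],o['joint_vel'].round(3),o['joint_pos'].round(3))
pickle.dump((p,d,c),open('w1.pkl','wb'))
cv2.imwrite('pics/w1.png',p)
for t,z in [("stop_edge",.012),("tile_center",.02),("tile",.012),('station',0)]:
    print(t,[(np.round(r["location"],1),round(r["confidence"],2),atz(r['location'],z,c).round(4)) for r in place_of('wrist',t)])
```

```text
[0.42884692 0.11200527 0.40521059] [ 0.449 -0.036  0.62   0.006  0.096  0.     1.034] [-0.619 -0.137  0.279  1.941  0.038  1.332  1.219]
stop_edge [(array([282.7, 250. ]), 0.86, array([0.5531, 0.156 , 0.012 ]))]
tile_center [(array([262.8, 287.4]), 0.56, array([0.6105, 0.1273, 0.02  ]))]
tile [(array([261.3, 283. ]), 0.68, array([0.6085, 0.1253, 0.012 ]))]
station [(array([279.3, 244.5]), 0.94, array([0.5504, 0.1521, 0.    ]))]
```

View pics/w1.png

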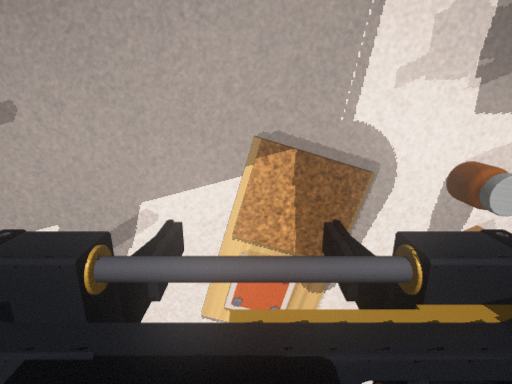

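Request:
jog_arm(
  steps=[
    [[11, -42, 0, 0, 0, 0, 1], [11, -42, 0, 0, 0, 0, 1], [11, -42, 0, 0, 0, 0, 1], [11, -42, 0, 0, 0, 0, 1], [11, -42, 0, 0, 0, 0, 1], [11, -42, 0, 0, 0, 0, 1], [11, -42, 0, 0, 0, 0, 1], [11, -42, 0, 0, 0, 0, 1], [11, -42, 0, 0, 0, 0, 1], [11, -42, 0, 0, 0, 0, 1]],
  ],
)

```text
time_s: 3.2
position: [0.5391, -0.3084, 0.4039]
tool_rot: [0.002, 1.0, -0.001, -0.001]
contact_force: [0.1, 1.1, -0.5]
gripper_width: 0.0871
```

Run:
```python
from h import *
import pickle
o=bot.observe();c=eyes.get_calibration('wrist')
p,d=eyes.camera('wrist')
pickle.dump((p,d,c),open('w2.pkl','wb'))
cv2.imwrite('pics/w2.png',p)
for t,z in [("handle_mid",.06),("blade_tip",0),("spatula",0)]:
    print(t,[(np.round(r["location"],1),round(r["confidence"],2),atz(r['location'],z,c).round(4)) for r in place_of('wrist',t)])
p,d=eyes.camera('top');c=eyes.get_calibration('top')
cv2.imwrite('pics/top2.png',p)
```

```text
handle_mid [(array([399.2, 189.9]), 0.94, array([ 0.5569, -0.1363,  0.06  ])), (array([255.4,  37.1]), 0.8, array([ 0.3935, -0.3057,  0.06  ])), (array([260.5, 203.5]), 0.77, array([ 0.5732, -0.3   ,  0.06  ]))]
blade_tip [(array([128. , 202.5]), 0.86, array([ 0.5917, -0.4869,  0.    ])), (array([331.5, 225.8]), 0.73, array([ 0.6288, -0.1952,  0.    ])), (array([260.8, 121.5]), 0.65, array([ 0.4806, -0.2984,  0.    ]))]
spatula [(array([370.1, 190.8]), 0.94, array([ 0.5759, -0.145 ,  0.    ])), (array([240.9,  37.9]), 0.94, array([ 0.3818, -0.3228,  0.    ])), (array([177. , 233.4]), 0.86, array([ 0.6399, -0.421 ,  0.    ])), (array([258.2, 176.8]), 0.85, array([ 0.555 , -0.3018,  0.    ]))]
```

View pics/w2.png

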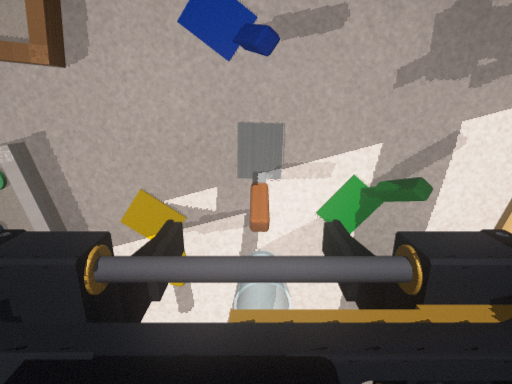

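```bash
cat >> h.py <<'E'
def handle_pts():
    # approx handle box corners in handle frame: axis leaning 25deg back
    a=np.radians(25); ax=np.array([-np.sin(a),0,np.cos(a)]); dp=np.array([np.cos(a),0,np.sin(a)]); y=np.array([0,1,0])
    return np.array([s*34*ax+t*10*dp+w*11*y for s in(-1,1) for t in(-1,1) for w in(-1,1)])/1000
E
python3 - <<'E'
from h import *
import pickle
p,d,c=pickle.load(open('w2.pkl','rb'))
z=4;x0,y0=190,100
cr=cv2.resize(p[100:250,190:330],None,fx=z,fy=z,interpolation=cv2.INTER_CUBIC)
def draw(X,Y,yaw,col):
    R=Ro.from_euler('z',yaw).as_matrix()
    B=np.array([[94,-30,-58],[94,30,-58],[19,30,-58],[19,-30,-58]])/1000
    q=proj(B@R.T+[X,Y,.06],c); 
    cv2.polylines(cr,[np.int32((q-[x0,y0]+.5)*z)],True,col,1)
    q=proj(handle_pts()@R.T+[X,Y,.06],c)
    cv2.polylines(cr,[cv2.convexHull(np.int32((q-[x0,y0]+.5)*z))],True,col,1)
for uv in [(237,123),(283,124),(281,180),(238,179)]: print(atz(uv,.002,c).round(4))
draw(.574,-.300,np.pi+.02,(0,0,255))
cv2.imwrite('pics/w2c.png',cr)
E
```

```text
[ 0.4822 -0.3295  0.002 ]
[ 0.4838 -0.2695  0.002 ]
[ 0.5592 -0.2704  0.002 ]
[ 0.5575 -0.3297  0.002 ]
```

View pics/w2c.png

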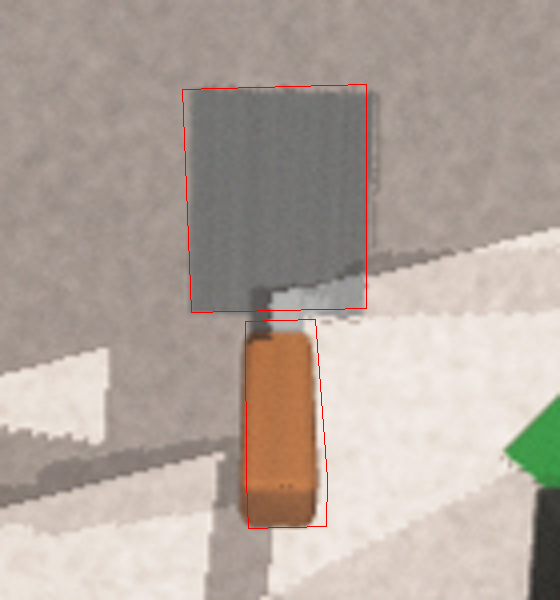

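Request:
jog_arm(
  steps=[
    [[-2, 0.4, -4.5, 0, -0.15, 0, 1], [-4.2, 0.75, -9.2, 0, -0.3, 0, 1], [-4.2, 0.75, -9.2, 0, -0.3, 0, 1], [-4.2, 0.75, -9.2, 0, -0.3, 0, 1], [-4.2, 0.75, -9.2, 0, -0.3, 0, 1]],
  ],
)

```text
time_s: 3.95
position: [0.4998, -0.295, 0.3158]
tool_rot: [-0.004, 0.988, 0.001, 0.151]
contact_force: [0.9, -0.1, 1.1]
gripper_width: 0.0865
```

Run:
```python
from h import *
import pickle
o=bot.observe();c=eyes.get_calibration('wrist')
p,d=eyes.camera('wrist')
R=Ro.from_quat(o['tool_rot']).as_matrix();print(o['position'],R.round(4))
cv2.imwrite('pics/w3.png',p)
for t,z in [("handle_mid",.06),("blade_tip",0),("spatula",0)]:
    print(t,[(np.round(r["location"],1),round(r["confidence"],2),atz(r['location'],z,c).round(4)) for r in place_of('wrist',t)])
```

```text
[ 0.4997574  -0.2950424   0.31583914] [[-0.9541 -0.0071  0.2994]
 [-0.0068  1.      0.0021]
 [-0.2994 -0.     -0.9541]]
handle_mid [(array([143.1, 248.4]), 0.75, array([ 0.6486, -0.4085,  0.06  ])), (array([435.8, 173.6]), 0.61, array([ 0.5565, -0.1359,  0.06  ])), (array([246.5, 188. ]), 0.59, array([ 0.5724, -0.3001,  0.06  ]))]
blade_tip [(array([334.3, 202. ]), 0.91, array([ 0.6316, -0.1973,  0.    ])), (array([248.2, 240.5]), 0.66, array([ 0.6948, -0.2997,  0.    ])), (array([ 82. , 175.2]), 0.63, array([ 0.5961, -0.4846,  0.    ]))]
spatula [(array([143.7, 204.4]), 0.86, array([ 0.6364, -0.4243,  0.    ])), (array([245.3, 142.2]), 0.8, array([ 0.5552, -0.3023,  0.    ])), (array([390., 157.]), 0.67, array([ 0.5716, -0.1476,  0.    ])), (array([246.8, 190.6]), 0.2, array([ 0.6158, -0.3011,  0.    ]))]
```

View pics/w3.png

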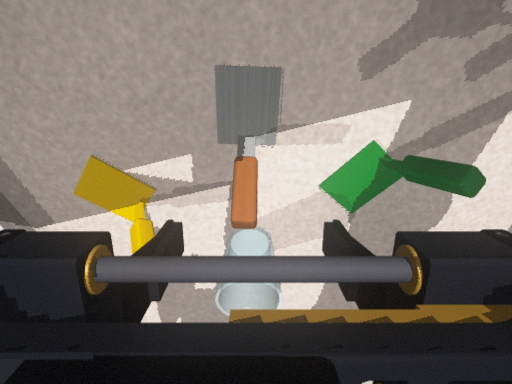

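Run:
```python
from h import *
o=bot.observe();print(o['position'],o['joint_vel'].round(3),o['joint_pos'].round(3),o['contact_force'])
R=Ro.from_quat(o['tool_rot']).as_matrix(); g=np.array([.5750,-.301,.060])
print((g-.164*R[:,2]-o['position'])*100)
```

```text
[ 0.49948719 -0.29573773  0.31514278] [ 0.005  0.005  0.001  0.022 -0.001 -0.002  0.001] [-0.119  0.17   0.723  1.886 -0.358  0.901  2.351] [-0.03192876  0.17245327  0.12461892]
[ 2.65458303 -0.54360596 -9.86237572]
```

Request:
jog_arm(
  steps=[
    [[0.6, -0.5, -2.5, 0, 0, 0, 1], [1.3, -0.5, -5, 0, 0, 0, 1], [2, -0.5, -7.5, 0, 0, 0, 1], [2.65, -0.5, -9.9, 0, 0, 0, 1], [2.65, -0.5, -9.9, 0, 0, 0, 1], [2.65, -0.5, -9.9, 0, 0, 0, 1], [2.65, -0.5, -9.9, 0, 0, 0, 1]],
  ],
)

```text
time_s: 4.85
position: [0.5267, -0.3015, 0.2181]
tool_rot: [-0.003, 0.988, -0.001, 0.152]
contact_force: [-0.5, 0.3, -0.0]
gripper_width: 0.0872
```

Run:
```python
from h import *
o=bot.observe();
R=Ro.from_quat(o['tool_rot']).as_matrix();print(o['position']+.164*R[:,2],o['joint_pos'].round(3),o['contact_force'])
p,d=eyes.camera('wrist');q,_=eyes.camera('scene')
cv2.imwrite('pics/w4.png',np.hstack([p[:,100:400],cv2.resize(q[100:196,130:290],None,fx=3,fy=4)[:,:480]]))
```

```text
[ 0.57601392 -0.30159328  0.06165834] [-0.035  0.36   0.651  1.906 -0.563  0.754  2.512] [-0.47764261  0.31930473 -0.02881706]
```

View pics/w4.png

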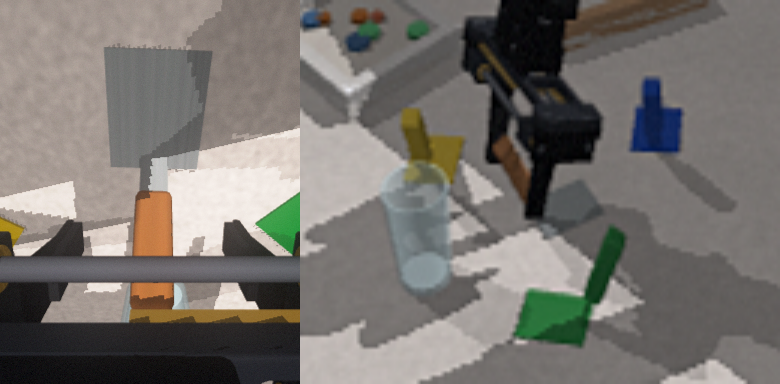

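The handle sits centred between the fingers, at column 154 of the left part. Closing now.

Request:
jog_arm(
  steps=[
    [[0, 0, 0, 0, 0, 0, -1], [0, 0, 0, 0, 0, 0, -1], [0, 0, 0, 0, 0, 0, -1], [0, 0, 0, 0, 0, 0, -1], [0, 0, 0, 0, 0, 0, -1], [0, 0, 0, 0, 0, 0, -1], [0, 0, 0, 0, 0, 0, -1], [0, 0, 0, 0, 0, 0, -1], [0, 0, 0, 0, 0, 0, -1], [0, 0, 0, 0, 0, 0, -1]],
  ],
  newtons=55,
)

```text
time_s: 5.95
position: [0.5265, -0.3013, 0.218]
tool_rot: [-0.003, 0.988, -0.0, 0.152]
contact_force: [0.1, -0.1, 0.0]
gripper_width: 0.0216
```

Request:
jog_arm(
  steps=[
    [[0, 0, 3, 0, 0, 0, -1], [0, 0, 6, 0, 0, 0, -1], [0, 0, 10, 0, 0, 0, -1], [0, 0, 12, 0, 0, 0, -1], [0, 0, 12, 0, 0, 0, -1], [0, 0, 12, 0, 0, 0, -1]],
  ],
)

```text
time_s: 6.55
position: [0.5262, -0.301, 0.3374]
tool_rot: [-0.003, 0.988, -0.0, 0.152]
contact_force: [-0.7, -0.4, -2.0]
gripper_width: 0.0215
```

Run:
```python
from h import *
import pickle
o=bot.observe();
R=Ro.from_quat(o['tool_rot']).as_matrix();print(o['position']+.164*R[:,2],R.round(3),o['joint_pos'].round(3),o['contact_force'],o['gripper_width'])
c=eyes.get_calibration('wrist');p,d=eyes.camera('wrist');cv2.imwrite('pics/w5.png',p)
pickle.dump((p,d,c,o),open('w5.pkl','wb'))
for t in ["blade_tip","spatula","handle_mid"]: print(t,[(np.round(r["location"],1),round(r["confidence"],2)) for r in place_of('wrist',t)])
```

```text
[ 0.57547662 -0.30090138  0.18097655] [[-0.954 -0.006  0.301]
 [-0.006  1.     0.001]
 [-0.301 -0.001 -0.954]] [-0.127  0.211  0.734  1.803 -0.379  0.953  2.341] [-0.72431492 -0.37489093 -2.00506986] 0.02148215179880496
blade_tip [(array([ 88.8, 141.1]), 0.97), (array([254.8,  46.2]), 0.74), (array([340. , 170.5]), 0.67), (array([255.4, 245.7]), 0.27)]
spatula [(array([397. , 125.5]), 0.8), (array([153.6, 177.7]), 0.77), (array([254.8, 168. ]), 0.69)]
handle_mid [(array([442. , 132.8]), 0.94), (array([150., 217.]), 0.7), (array([253. , 245.4]), 0.67)]
```

View pics/w5.png

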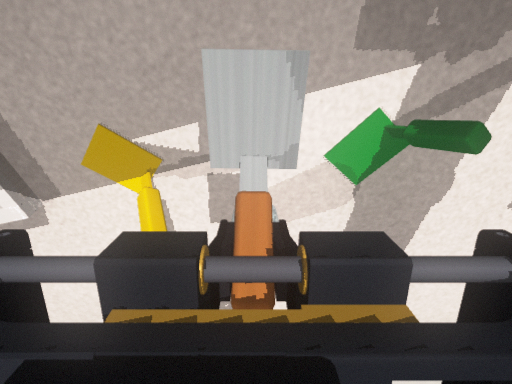

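```bash
cat >> h.py <<'E'
def blade_pose(p,d,c,o,poly=((212,58),(298,58),(293,150),(216,150)),save=None):
    m=np.zeros(d.shape,np.uint8);cv2.fillPoly(m,[np.int32(poly)],1)
    P,u,v=cloud(d,c,m>0)
    for _ in range(3):
        ce=P.mean(0);n=np.linalg.svd(P-ce,full_matrices=False)[2][2];n*=np.sign(n[2]);r=(P-ce)@n
        k=abs(r)<2.5*r.std()+1e-5;P=P[k]
    return ce,n,r.std(),len(P)
def on_plane(uv,ce,n,c):
    r=np.array([(uv[0]-c['cx'])/c['fx'],(uv[1]-c['cy'])/c['fy'],1])@c['R'];q=-c['R'].T@c['t']
    return q+r*((ce-q)@n)/(r@n)
E
python3 - <<'E'
from h import *
import pickle
p,d,c,o=pickle.load(open('w5.pkl','rb'))
ce,n,s,k=blade_pose(p,d,c,o);print(ce,n,s,k,'pitch',np.degrees(np.arctan2(n[0],n[2])),np.degrees(np.arctan2(n[1],n[2])))
K=[on_plane(uv,ce,n,c) for uv in [(202.5,50),(307.5,50),(297,168.5),(212,169)]]
for a in K:print(a.round(4))
R=Ro.from_quat(o['tool_rot']).as_matrix();g=o['position']+.164*R[:,2]
print('tip-g',(K[0]+K[1])/2-g,'heel-g',(K[2]+K[3])/2-g)
E
```

```text
[ 0.51187472 -0.29996406  0.12087881] [-7.23770226e-04  1.14960798e-03  9.99999077e-01] 0.0006025188288548462 7496 pitch -0.0414690103031984 0.06586771697929986
[ 0.4817 -0.329   0.1209]
[ 0.4815 -0.2711  0.1208]
[ 0.5565 -0.2701  0.1209]
[ 0.5572 -0.3295  0.1209]
tip-g [-0.09388176  0.00081316 -0.06011951] heel-g [-0.01863553  0.00113575 -0.06006542]
```

Run:
```python
from h import *
import pickle
p,d,c=pickle.load(open('top0.pkl','rb'))
cr=cv2.resize(p[130:250,160:255],None,fx=5,fy=5,interpolation=cv2.INTER_CUBIC);cv2.imwrite('pics/t5.png',cv2.convertScaleAbs(cr,alpha=1.3))
p,d,c=pickle.load(open('w1.pkl','rb'))
cr=cv2.resize(p[125:330,190:390],None,fx=3.5,fy=2.9,interpolation=cv2.INTER_CUBIC);cv2.imwrite('pics/w1c.png',cr)
```

```text
(no output)
```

View pics/t5.png

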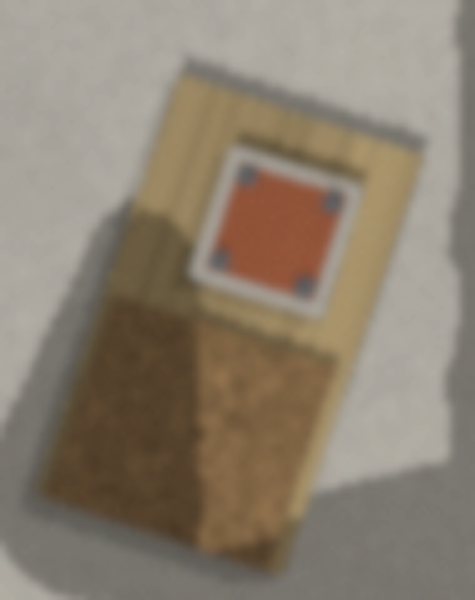

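View pics/w1c.png

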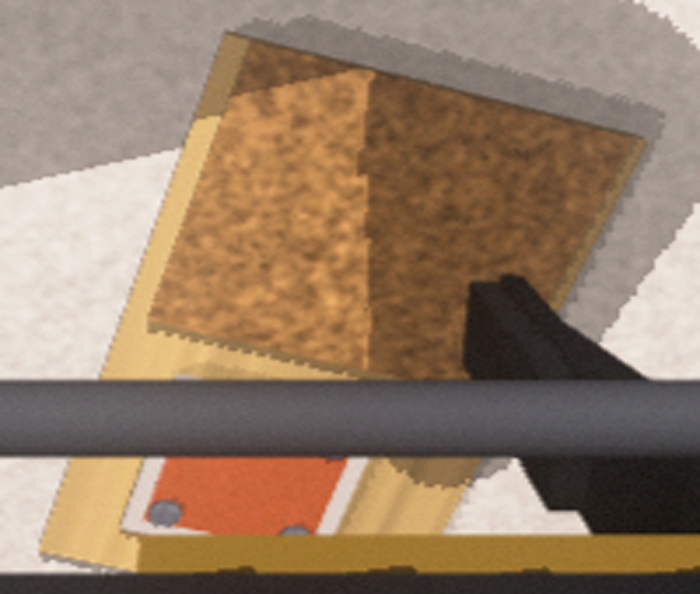

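Run:
```python
from h import *
import pickle
from scipy.optimize import least_squares
_,_,ct=pickle.load(open('top0.pkl','rb'));_,_,cw=pickle.load(open('w1.pkl','rb'))
T=lambda a:(160+(a[0]+.5)/5-.5,130+(a[1]+.5)/5-.5); W=lambda a:(190+(a[0]+.5)/3.5-.5,125+(a[1]+.5)/2.9-.5)
obs=[(ct,T((182,74)),(-150,-85,12)),(ct,T((424,150)),(-150,85,12)),(ct,T((42,495)),(140,-75,19)),(ct,T((338,355)),(0,75,19)),
(cw,W((248,38)),(140,75,19)),(cw,W((645,136)),(140,-75,19)),(cw,W((148,325)),(0,75,19)),(cw,W((40,553)),(-150,85,12)),(cw,W((226,32)),(140,85,12))]
def f(q,cams=(ct,cw),full=False):
    R=Ro.from_euler('z',q[2]).as_matrix();r=[]
    for c,uv,X in obs:
        if any(c is k for k in cams): r+=list(proj(R@np.array(X)/1000+[q[0],q[1],0],c)[0]-uv)
    return np.array(r)
for cams in [(ct,cw),(ct,),(cw,)]:
    s=least_squares(lambda q:f(q,cams),[.55,.155,np.pi-.25]);print(s.x,np.degrees(s.x[2]),s.fun.reshape(-1,2).round(1).tolist())
q=least_squares(f,[.55,.155,2.9]).x
tob=[(ct,T(a)) for a in [(235,147),(360,180),(323,315),(188,277)]]
loc=np.array([(-45,-45,10),(-45,45,10),(45,45,10),(45,-45,10)])/1000
def g(t):
    R=Ro.from_euler('z',t[2]).as_matrix()
    return np.concatenate([proj(R@l+[t[0],t[1],.012],c)[0]-uv for (c,uv),l in zip(tob,loc)])
s=least_squares(g,[.62,.14,q[2]]);print('tile',s.x,s.fun.round(1))
fw=[(cw,W((165,513)),(-29,29,13)),]
R=Ro.from_euler('z',q[2]).as_matrix();print('tile in station',R.T@(np.append(s.x[:2],0)-np.append(q[:2],0)),'dyaw',s.x[2]-q[2])
Rt=Ro.from_euler('z',s.x[2]).as_matrix();print('foot pred',proj(Rt@np.array([-.029,.029,.013])+[s.x[0],s.x[1],.012],cw),W((165,513)), W((295,530)))
np.save('st.npy',q);np.save('tile.npy',s.x)
```

```text
[0.5479629  0.15590519 2.85016413] 163.30237542966898 [[-1.1, -0.3], [-0.3, 0.9], [0.4, 0.9], [-0.7, 2.3], [1.4, 1.3], [-2.9, 0.4], [0.6, -1.3], [0.1, 0.2], [0.1, 0.5]]
[0.55122078 0.1547315  2.84867221] 163.21689472802984 [[-0.6, -1.2], [0.2, 0.0], [0.7, -0.2], [-0.3, 1.4]]
[0.5474358  0.15622019 2.85210791] 163.41374614400544 [[1.4, 0.9], [-2.7, -0.1], [0.8, -1.5], [0.4, -0.0], [0.1, 0.1]]
tile [0.61393832 0.12438134 2.88724223] [-1.1 -0.6  0.6  0.6  0.1  0.1  0.4 -0.1]
tile in station [-0.07225099  0.01123852  0.        ] dyaw 0.03707810354146579
foot pred [[237.128729   303.46995811]] (236.78571428571428, 301.5689655172414) (273.92857142857144, 307.4310344827586)
```

Request:
jog_arm(
  steps=[
    [[2, 4, 1, 0, 0, -0.03, -1], [4, 8, 2, 0, 0, -0.06, -1], [6, 12, 2, 0, 0, -0.09, -1], [8, 16, 2, 0, 0, -0.12, -1], [10, 20, 2, 0, 0, -0.15, -1], [12, 24, 2, 0, 0, -0.18, -1], [14, 28, 2, 0, 0, -0.21, -1], [16, 32, 2, 0, 0, -0.24, -1], [18, 36, 2, 0, 0, -0.27, -1], [20, 39.2, 2, 0, 0, -0.291, -1]],
  ],
)

```text
time_s: 7.75
position: [0.7263, 0.0948, 0.3542]
tool_rot: [0.14, 0.979, -0.022, 0.148]
contact_force: [-0.6, -0.3, -0.4]
gripper_width: 0.0219
```

Request:
jog_arm(
  steps=[
    [[0, 0, 0, 0, 0, 0, -1], [0, 0, 0, 0, 0, 0, -1], [0, 0, 0, 0, 0, 0, -1]],
  ],
)

```text
time_s: 8.05
position: [0.726, 0.0931, 0.3531]
tool_rot: [0.14, 0.979, -0.023, 0.147]
contact_force: [0.3, 0.4, -1.0]
gripper_width: 0.0218
```

```bash
cat >> h.py <<'E'
def ebase(q): 
    R=Ro.from_euler('z',q[2]).as_matrix(); return R
def report(o):
    q=np.load('st.npy');S=ebase(q)
    R=Ro.from_quat(o['tool_rot']).as_matrix();g=o['position']+.164*R[:,2]
    a=np.array([-np.sin(.305),0,np.cos(.305)]) # nominal
    # spat frame from tool: tool x,z -> spat; spat x = R_tool * (cos, 0, sin): tool lean L0
    L=.3054
    sx=R@np.array([np.cos(L),0,np.sin(L)])   # spat x
    sz=R@np.array([np.sin(L),0,-np.cos(L)])
    tip=g+.094*sx-.062*sz; heel=g+.019*sx-.062*sz
    f=lambda X:S.T@(X-[q[0],q[1],0])
    print('t',round(o['time_s'],2),'g',g.round(4),'tipS',(f(tip)*1000).round(1),'heelS',(f(heel)*1000).round(1),'pitch',round(np.degrees(np.arcsin(sx[2])),2),'roll',round(np.degrees(np.arcsin((R@[0,1,0])[2])),2),'dyaw',round(np.degrees(np.arctan2(*(S.T@sx)[[1,0]])),2),'F',o['contact_force'].round(2),'FS',(S.T@o['contact_force']).round(2),'w',round(o['gripper_width'],4))
    return R,g,S,q
E
python3 - <<'E'
from h import *
import pickle
o=bot.observe();report(o);print(o['joint_pos'].round(3))
c=eyes.get_calibration('wrist');p,d=eyes.camera('wrist');cv2.imwrite('pics/w6.png',p)
pickle.dump((p,d,c,o),open('w6.pkl','wb'))
for t,z in [("stop_edge",.012),("tile_center",.02),("blade_tip",.14),("station",0)]: print(t,[(np.round(r["location"],1),round(r["confidence"],2),atz(r['location'],z,c).round(4)) for r in place_of('wrist',t)])
E
```

```text
t 8.05 g [0.7722 0.079  0.1964] tipS [-194.7    9.8   92. ] heelS [-256.4    9.3  134.6] pitch -34.63 roll -0.17 dyaw 0.47 F [ 0.33  0.38 -1.04] FS [-0.21 -0.46 -1.04] w 0.0218
[-0.656  0.472  0.628  1.461 -0.179  1.015  1.24 ]
stop_edge []
tile_center []
blade_tip [(array([256.8,  47.8]), 0.88, array([0.6808, 0.1081, 0.14  ]))]
station []
```

View pics/w6.png

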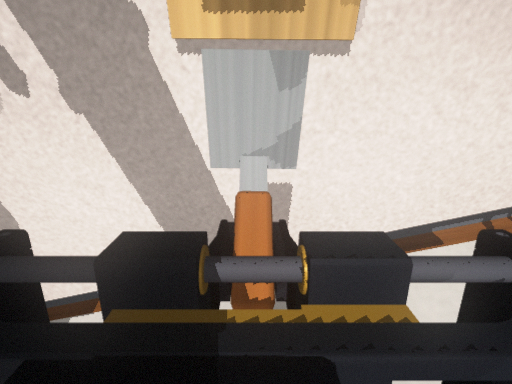

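```bash
sed -i 's/sx=R@np.array(\[np.cos(L),0,np.sin(L)\])/sx=R@np.array([np.cos(L),0,-np.sin(L)])/; s/sz=R@np.array(\[np.sin(L),0,-np.cos(L)\])/sz=R@np.array([-np.sin(L),0,-np.cos(L)])/' h.py
python3 - <<'E'
from h import *
o=bot.observe();report(o)
E
```

```text
t 8.3 g [0.7727 0.0795 0.198 ] tipS [-142.9    9.2  136.4] heelS [-217.9    8.8  136.1] pitch 0.28 roll -0.03 dyaw 0.34 F [ 0.1  -0.35 -1.01] FS [-0.2   0.31 -1.01] w 0.0214
```

Request:
jog_arm(
  steps=[
    [[-0.6, 0, -3.5, -0.002, -0.006, 0, -1], [-0.6, 0, -7, -0.004, -0.012, 0, -1], [-0.6, 0, -10, -0.005, -0.0163, 0, -1], [-0.6, 0, -11.8, -0.005, -0.0163, 0, -1], [-0.6, 0, -11.8, -0.005, -0.0163, 0, -1], [-0.6, 0, -11.8, -0.005, -0.0163, 0, -1], [-0.6, 0, -11.8, -0.005, -0.0163, 0, -1]],
  ],
)

```text
time_s: 9.0
position: [0.721, 0.0929, 0.2389]
tool_rot: [0.141, 0.977, -0.022, 0.158]
contact_force: [-0.5, 0.2, -0.8]
gripper_width: 0.0213
```

Run:
```python
from h import *
import pickle
o=bot.observe();report(o);print(o['joint_pos'].round(3))
c=eyes.get_calibration('wrist');p,d=eyes.camera('wrist')
pickle.dump((p,d,c,o),open('w7.pkl','wb'))
q,dq=eyes.camera('scene');cv2.imwrite('pics/s7.png',np.hstack([p[:200,120:400],cv2.resize(q[165:265,220:340],None,fx=4,fy=2*2)[:200*1,:480]] ) if 0 else cv2.resize(q[150:280,200:360],None,fx=4.5,fy=4.5,interpolation=cv2.INTER_CUBIC));cv2.imwrite('pics/w7.png',p)
o=bot.observe();report(o)
ce,n,s,k=blade_pose(p,d,c,o);S=ebase(np.load('st.npy'));print(n@S,s, ce)
```

```text
t 9.0 g [0.7707 0.0784 0.0833] tipS [-142.5   10.7   19.8] heelS [-217.5   10.2   21. ] pitch -0.88 roll 0.05 dyaw 0.32 F [-0.49  0.2  -0.75] FS [ 0.52 -0.05 -0.75] w 0.0213
[-0.64   0.555  0.589  1.592 -0.225  0.788  1.252]
t 9.1 g [0.7704 0.0787 0.0831] tipS [-142.2   10.5   19.7] heelS [-217.2   10.1   20.8] pitch -0.86 roll 0.06 dyaw 0.33 F [-0.26 -0.18 -1.82] FS [ 0.19  0.25 -1.82] w 0.0213
[1.57222428e-02 8.37283016e-04 9.99876047e-01] 0.0005996635582010564 [0.71084085 0.09743349 0.0221246 ]
```

View pics/s7.png

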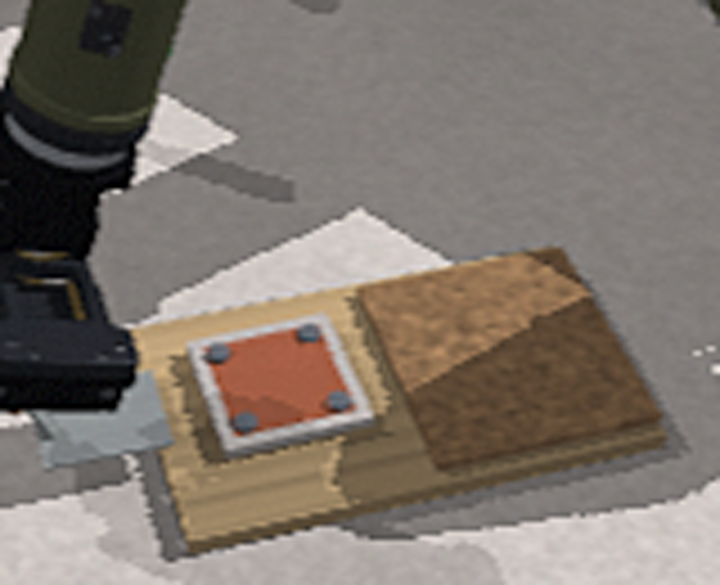

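View pics/w7.png

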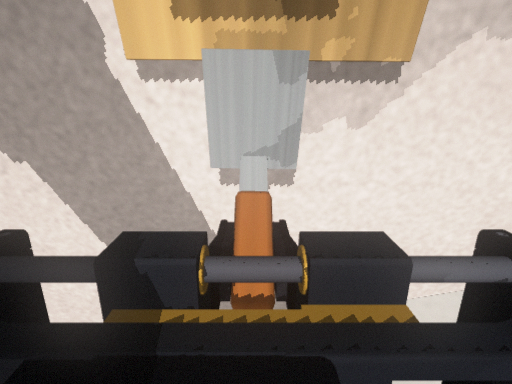

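Run:
```python
from h import *
import pickle
p,d,c,o=pickle.load(open('w7.pkl','rb'))
q=np.load('st.npy');S=ebase(q)
for uv in [(135,59),(200,60),(310,61),(405,62)]: print((S.T@(atz(uv,.012,c)-[q[0],q[1],0])*1000).round(1))
for uv in [(127,58),(418,61)]: print('corner',(S.T@(atz(uv,.012,c)-[q[0],q[1],0])*1000).round(1))
```

```text
[-149.1   80.2   12. ]
[-149.5   41.8   12. ]
[-149.8  -23.5   12. ]
[-150.2  -80.2   12. ]
corner [-148.6   84.8   12. ]
corner [-149.6  -87.8   12. ]
```

Request:
jog_arm(
  steps=[
    [[0, 0, -0.3, 0, 0, 0, -1], [0, 0, -0.5, 0, 0, 0, -1], [0, 0, -0.5, 0, 0, 0, -1], [0, 0, -0.5, 0, 0, 0, -1]],
  ],
)

```text
time_s: 9.5
position: [0.7208, 0.0931, 0.2336]
tool_rot: [0.141, 0.977, -0.022, 0.158]
contact_force: [0.4, -0.5, -1.7]
gripper_width: 0.0218
```

Run:
```python
from h import *
o=bot.observe();report(o)
```

```text
t 9.5 g [0.7703 0.0787 0.0779] tipS [-142.1   10.5   14.6] heelS [-217.1   10.1   15.7] pitch -0.84 roll 0.05 dyaw 0.33 F [ 0.36 -0.45 -1.65] FS [-0.48  0.33 -1.65] w 0.0218
```

Request:
jog_arm(
  steps=[
    [[0, 0, -0.1, 0, 0, 0, -1], [0, 0, -0.2, 0, 0, 0, -1], [0, 0, -0.2, 0, 0, 0, -1]],
  ],
)

```text
time_s: 9.8
position: [0.7207, 0.0931, 0.2313]
tool_rot: [0.141, 0.977, -0.022, 0.158]
contact_force: [0.0, 0.3, -1.0]
gripper_width: 0.0217
```

Run:
```python
from h import *
o=bot.observe();report(o)
```

```text
t 9.8 g [0.7701 0.0787 0.0756] tipS [-141.9   10.6   12.2] heelS [-216.9   10.2   13.3] pitch -0.82 roll 0.04 dyaw 0.33 F [ 0.03  0.32 -1.01] FS [ 0.06 -0.31 -1.01] w 0.0217
```

Request:
jog_arm(
  steps=[
    [[0, 0, -0.1, 0, 0, 0, -1], [0, 0, -0.1, 0, 0, 0, -1]],
  ],
)

```text
time_s: 10.0
position: [0.7208, 0.0931, 0.2305]
tool_rot: [0.141, 0.977, -0.022, 0.158]
contact_force: [0.2, -0.9, 0.3]
gripper_width: 0.0213
```

Run:
```python
from h import *
o=bot.observe();report(o)
```

```text
t 10.0 g [0.7704 0.0787 0.0748] tipS [-142.1   10.5   11.4] heelS [-217.1   10.1   12.5] pitch -0.84 roll 0.05 dyaw 0.33 F [ 0.19 -0.91  0.28] FS [-0.45  0.82  0.28] w 0.0213
```

Request:
jog_arm(
  steps=[
    [[0, 0, -0.1, 0, 0, 0, -1], [0, 0, -0.1, 0, 0, 0, -1]],
  ],
)

```text
time_s: 10.2
position: [0.721, 0.093, 0.23]
tool_rot: [0.141, 0.977, -0.022, 0.158]
contact_force: [0.2, -0.6, 2.2]
gripper_width: 0.0218
```

Run:
```python
from h import *
o=bot.observe();report(o)
```

```text
t 10.2 g [0.7706 0.0786 0.0744] tipS [-142.4   10.5   11. ] heelS [-217.4   10.1   12.1] pitch -0.87 roll 0.06 dyaw 0.32 F [ 0.17 -0.59  2.2 ] FS [-0.33  0.51  2.2 ] w 0.0218
```

Request:
jog_arm(
  steps=[
    [[-0.29, 0.09, -0.05, 0, 0, 0, -1], [-0.57, 0.17, -0.05, 0, 0, 0, -1], [-0.86, 0.26, -0.05, 0, 0, 0, -1], [-1.15, 0.34, -0.05, 0, 0, 0, -1], [-1.44, 0.43, -0.05, 0, 0, 0, -1], [-1.72, 0.52, -0.05, 0, 0, 0, -1]],
  ],
)

```text
time_s: 10.8
position: [0.7039, 0.0982, 0.2301]
tool_rot: [0.141, 0.977, -0.022, 0.159]
contact_force: [1.7, -0.8, 4.4]
gripper_width: 0.0213
```

Run:
```python
from h import *
o=bot.observe();report(o)
```

```text
t 10.8 g [0.7538 0.0839 0.0746] tipS [-124.9   10.3   11. ] heelS [-199.9    9.9   12.3] pitch -0.95 roll 0.09 dyaw 0.33 F [ 1.65 -0.8   4.43] FS [-1.81  0.29  4.43] w 0.0213
```

Request:
jog_arm(
  steps=[
    [[-0.29, 0.09, -0.02, 0, 0, 0, -1], [-0.57, 0.17, -0.02, 0, 0, 0, -1], [-0.86, 0.26, -0.02, 0, 0, 0, -1], [-1.15, 0.34, -0.02, 0, 0, 0, -1], [-1.44, 0.43, -0.02, 0, 0, 0, -1]],
  ],
)

```text
time_s: 11.3
position: [0.6896, 0.1024, 0.2303]
tool_rot: [0.141, 0.977, -0.022, 0.159]
contact_force: [3.4, -0.9, 4.3]
gripper_width: 0.0216
```

Run:
```python
from h import *
o=bot.observe();report(o)
c=eyes.get_calibration('wrist');p,d=eyes.camera('wrist')
q,dq=eyes.camera('scene');a=cv2.resize(q[190:270,225:325],None,fx=6,fy=6,interpolation=cv2.INTER_CUBIC);cv2.imwrite('pics/s8.png',a);cv2.imwrite('pics/w8.png',p[:200,100:400])
o=bot.observe();report(o)
```

```text
t 11.3 g [0.7396 0.088  0.0747] tipS [-110.2   10.3   11.1] heelS [-185.2    9.9   12.4] pitch -1.01 roll 0.11 dyaw 0.32 F [ 3.45 -0.88  4.29] FS [-3.56 -0.15  4.29] w 0.0216
t 11.4 g [0.7392 0.0883 0.0745] tipS [-109.6   10.3   10.9] heelS [-184.6    9.9   12.2] pitch -0.95 roll 0.1 dyaw 0.34 F [ 2.37 -1.1   4.88] FS [-2.59  0.37  4.88] w 0.0217
```

View pics/s8.png

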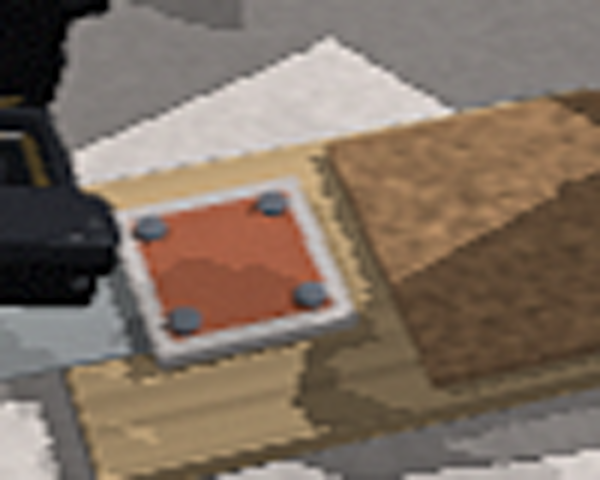

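View pics/w8.png

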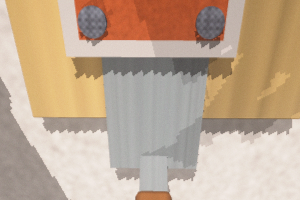

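Request:
jog_arm(
  steps=[
    [[-0.29, 0.09, 0.02, 0, 0, 0, -1], [-0.57, 0.17, 0.02, 0, 0, 0, -1], [-0.86, 0.26, 0.02, 0, 0, 0, -1], [-1.15, 0.34, 0.02, 0, 0, 0, -1], [-1.44, 0.43, 0.02, 0, 0, 0, -1]],
  ],
)

```text
time_s: 11.9
position: [0.6746, 0.107, 0.2302]
tool_rot: [0.141, 0.977, -0.022, 0.159]
contact_force: [3.4, -1.1, 3.7]
gripper_width: 0.0216
```

Run:
```python
from h import *
o=bot.observe();report(o)
```

```text
t 11.9 g [0.7245 0.0926 0.0747] tipS [-94.3  10.3  11.1] heelS [-169.3    9.9   12.4] pitch -0.95 roll 0.1 dyaw 0.34 F [ 3.42 -1.11  3.75] FS [-3.6   0.08  3.75] w 0.0216
```

Request:
jog_arm(
  steps=[
    [[-0.19, 0.06, 0.02, 0, 0, 0, -1], [-0.38, 0.12, 0.02, 0, 0, 0, -1], [-0.57, 0.17, 0.02, 0, 0, 0, -1], [-0.77, 0.23, 0.02, 0, 0, 0, -1], [-0.96, 0.29, 0.02, 0, 0, 0, -1]],
  ],
)

```text
time_s: 12.4
position: [0.6649, 0.1099, 0.2304]
tool_rot: [0.141, 0.977, -0.022, 0.159]
contact_force: [3.3, -1.3, 2.5]
gripper_width: 0.0216
```

Run:
```python
from h import *
o=bot.observe();report(o)
q,dq=eyes.camera('scene');a=cv2.resize(q[190:270,225:325],None,fx=6,fy=6,interpolation=cv2.INTER_CUBIC);cv2.imwrite('pics/s9.png',a)
o=bot.observe();report(o)
```

```text
t 12.4 g [0.7148 0.0955 0.0748] tipS [-84.2  10.4  11.2] heelS [-159.1    9.9   12.5] pitch -0.95 roll 0.09 dyaw 0.34 F [ 3.27 -1.29  2.51] FS [-3.51  0.3   2.51] w 0.0216
t 12.45 g [0.7145 0.0957 0.0747] tipS [-83.8  10.3  11.2] heelS [-158.8    9.9   12.4] pitch -0.93 roll 0.09 dyaw 0.35 F [ 2.69 -1.35  2.52] FS [-2.96  0.52  2.52] w 0.0213
```

View pics/s9.png

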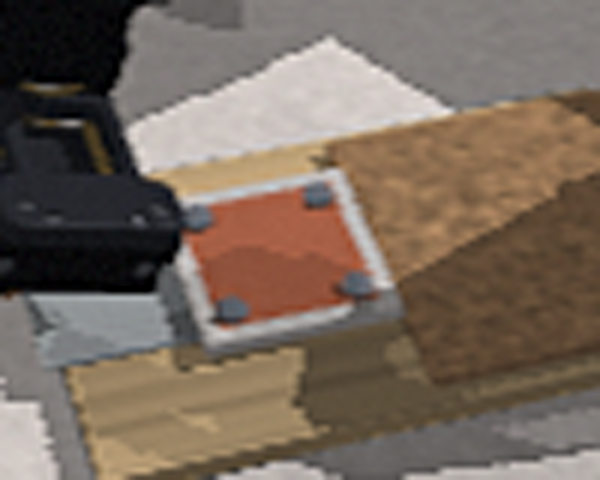

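The tile is now at the step: in the crop its leading edge at (345,180)–(400,300) touches the pad. I'll wedge in gently.

Request:
jog_arm(
  steps=[
    [[-0.14, 0.04, 0, 0, 0, 0, -1], [-0.29, 0.09, 0, 0, 0, 0, -1], [-0.43, 0.13, 0, 0, 0, 0, -1]],
  ],
)

```text
time_s: 12.75
position: [0.6602, 0.1114, 0.2303]
tool_rot: [0.14, 0.977, -0.022, 0.159]
contact_force: [4.1, -1.1, 3.0]
gripper_width: 0.0216
```

Run:
```python
from h import *
o=bot.observe();report(o)
```

```text
t 12.75 g [0.71   0.097  0.0747] tipS [-79.2  10.3  11.2] heelS [-154.1    9.9   12.4] pitch -0.92 roll 0.08 dyaw 0.34 F [ 4.1  -1.12  3.04] FS [-4.25 -0.1   3.04] w 0.0216
```

Request:
jog_arm(
  steps=[
    [[-0.14, 0.04, 0, 0, 0, 0, -1], [-0.29, 0.09, 0, 0, 0, 0, -1], [-0.43, 0.13, 0, 0, 0, 0, -1]],
  ],
)

```text
time_s: 13.05
position: [0.6558, 0.1127, 0.2303]
tool_rot: [0.141, 0.977, -0.022, 0.159]
contact_force: [3.1, -0.9, 3.5]
gripper_width: 0.0215
```

Run:
```python
from h import *
o=bot.observe();report(o)
q,dq=eyes.camera('scene');a=cv2.resize(q[190:270,225:325],None,fx=6,fy=6,interpolation=cv2.INTER_CUBIC);cv2.imwrite('pics/s10.png',a)
```

```text
t 13.05 g [0.7056 0.0983 0.0747] tipS [-74.6  10.4  11.2] heelS [-149.6    9.9   12.4] pitch -0.92 roll 0.08 dyaw 0.34 F [ 3.13 -0.94  3.54] FS [-3.26  0.    3.54] w 0.0215
```

View pics/s10.png

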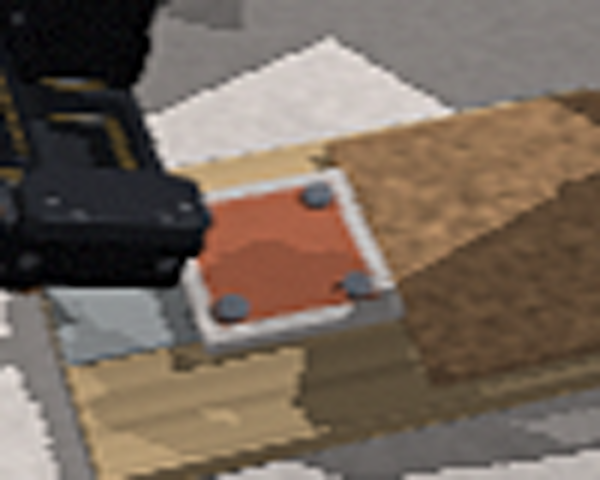

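Request:
jog_arm(
  steps=[
    [[-0.19, 0.06, 0, 0, 0, 0, -1], [-0.38, 0.11, 0, 0, 0, 0, -1], [-0.57, 0.17, 0, 0, 0, 0, -1], [-0.77, 0.23, 0, 0, 0, 0, -1]],
  ],
)

```text
time_s: 13.5
position: [0.6478, 0.1151, 0.2303]
tool_rot: [0.14, 0.977, -0.022, 0.158]
contact_force: [3.6, -1.6, 3.7]
gripper_width: 0.0217
```

Run:
```python
from h import *
import pickle
o=bot.observe();report(o)
c=eyes.get_calibration('wrist');p,d=eyes.camera('wrist')
q,dq=eyes.camera('scene');cs=eyes.get_calibration('scene');pickle.dump((p,d,c,q,dq,cs,o),open('w11.pkl','wb'))
a=cv2.resize(q[190:270,225:325],None,fx=6,fy=6,interpolation=cv2.INTER_CUBIC);cv2.imwrite('pics/s11.png',a);cv2.imwrite('pics/w11.png',p)
o=bot.observe();report(o)
print([(r['location'],r['confidence'],atz(r['location'],.02,cs)) for r in place_of('scene','tile_center')])
print([(r['location'],r['confidence'],atz(r['location'],.02,c)) for r in place_of('wrist','tile_center')])
o=bot.observe();report(o);print(o['joint_pos'])
```

```text
t 13.5 g [0.6976 0.1007 0.0747] tipS [-66.2  10.4  11.2] heelS [-141.2    9.9   12.4] pitch -0.91 roll 0.08 dyaw 0.35 F [ 3.58 -1.55  3.74] FS [-3.87  0.46  3.74] w 0.0217
t 13.6 g [0.6973 0.101  0.0746] tipS [-65.8  10.2  11.1] heelS [-140.8    9.7   12.3] pitch -0.88 roll 0.08 dyaw 0.37 F [ 3.2  -0.33  3.49] FS [-3.16 -0.6   3.49] w 0.0216
[([269.4, 227.6], 0.75, array([0.58115737, 0.11735233, 0.02      ])), ([289.0, 237.6], 0.57, array([0.55742821, 0.17579901, 0.02      ])), ([238.7, 243.6], 0.51, array([0.6813371 , 0.12194665, 0.02      ])), ([288.8, 235.1], 0.19, array([0.55259255, 0.16824386, 0.02      ]))]
[([250.0, 1.8], 0.94, array([0.58657496, 0.13217428, 0.02      ]))]
t 13.7 g [0.6974 0.1009 0.0745] tipS [-65.9  10.3  11.1] heelS [-140.9    9.8   12.2] pitch -0.87 roll 0.08 dyaw 0.35 F [ 2.99 -0.06  4.11] FS [-2.88 -0.8   4.11] w 0.0219
[-0.77667892  0.43790436  0.63144702  1.78103048 -0.15034156  0.71907139
  1.15662638]
```

View pics/s11.png

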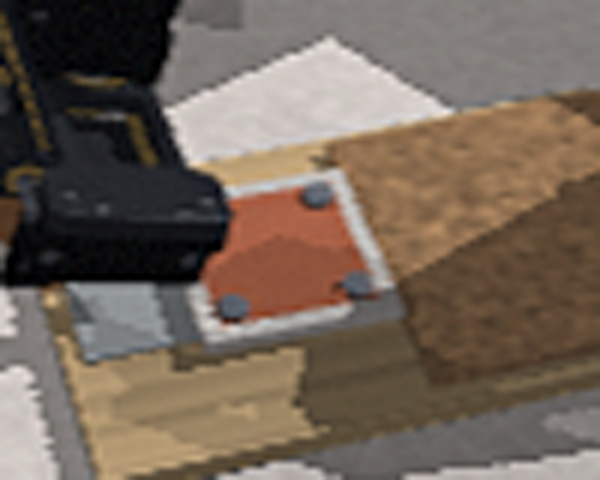

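View pics/w11.png

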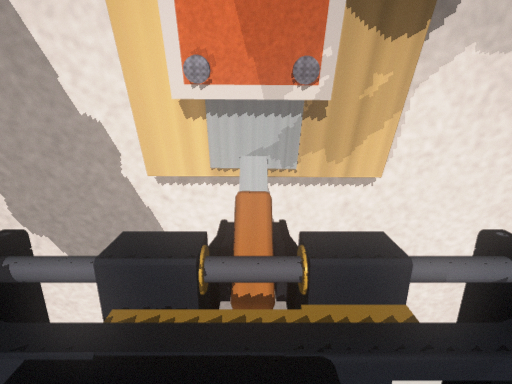

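```bash
cat >> h.py <<'E'
def plan(o,rows):
    """rows: (tip x mm, tip z mm, dtheta deg) in station frame; tip x/z absolute in model, dtheta relative to now"""
    R,g,S,q=report(o); L=.3054
    sx=R@np.array([np.cos(L),0,-np.sin(L)]); sz=R@np.array([-np.sin(L),0,-np.cos(L)])
    tip=g+.094*sx-.062*sz; T=o['position']; tS=S.T@(tip-[q[0],q[1],0])
    for x,z,th in rows:
        rv=-S[:,1]*np.radians(th)
        t2=S@np.array([x/1000,tS[1],z/1000])+[q[0],q[1],0]
        T2=t2-Ro.from_rotvec(rv).apply(tip-T)
        print('[%.2f, %.2f, %.2f, %.3f, %.3f, 0, -1],'%(*((T2-T)*100),rv[0],rv[1]))
E
python3 - <<'E'
from h import *
import pickle
_,_,c,_,_,cs,_=pickle.load(open('w11.pkl','rb'))
q=np.load('st.npy');S=ebase(q)
for z in(.022,.025):print((S.T@(atz((252,98.5),z,c)-[q[0],q[1],0])*1000).round(1))
o=bot.observe()
s=65;rows=[]
for ph,th in [(3,1.5),(6,4),(10,7),(14,10),(18,13),(23,16),(28,19),(33,22),(38,25),(43,27)]:
    p=np.radians(ph); rows.append((-7.5*np.sin(p)*.5-s*np.cos(p),12+s*np.sin(p),th+.9))
print(np.round(rows,1))
plan(o,rows)
E
```

```text
[-90.1  10.5  22. ]
[-89.2  10.5  25. ]
[[-65.1  15.4   2.4]
 [-65.   18.8   4.9]
 [-64.7  23.3   7.9]
 [-64.   27.7  10.9]
 [-63.   32.1  13.9]
 [-61.3  37.4  16.9]
 [-59.2  42.5  19.9]
 [-56.6  47.4  22.9]
 [-53.5  52.   25.9]
 [-50.1  56.3  27.9]]
t 13.7 g [0.6974 0.1009 0.0745] tipS [-65.9  10.3  11.1] heelS [-140.9    9.8   12.2] pitch -0.87 roll 0.08 dyaw 0.35 F [ 2.99 -0.06  4.11] FS [-2.88 -0.8   4.11] w 0.0219
[0.80, -0.24, 0.24, 0.012, 0.040, 0, -1],
[1.70, -0.51, 0.34, 0.025, 0.082, 0, -1],
[2.73, -0.82, 0.44, 0.040, 0.132, 0, -1],
[3.72, -1.11, 0.49, 0.055, 0.182, 0, -1],
[4.65, -1.39, 0.47, 0.070, 0.232, 0, -1],
[5.49, -1.65, 0.48, 0.085, 0.283, 0, -1],
[6.26, -1.88, 0.43, 0.100, 0.333, 0, -1],
[6.96, -2.09, 0.30, 0.115, 0.383, 0, -1],
[7.59, -2.28, 0.09, 0.130, 0.433, 0, -1],
[7.85, -2.35, 0.04, 0.140, 0.466, 0, -1],
```

Request:
jog_arm(
  steps=[
    [[0.4, -0.12, 0.3, 0.006, 0.02, 0, -1], [0.8, -0.24, 0.4, 0.012, 0.04, 0, -1], [1.7, -0.51, 0.45, 0.025, 0.082, 0, -1], [2.73, -0.82, 0.55, 0.04, 0.132, 0, -1], [3.72, -1.11, 0.59, 0.055, 0.182, 0, -1], [4.65, -1.39, 0.57, 0.07, 0.232, 0, -1], [5.49, -1.65, 0.56, 0.085, 0.283, 0, -1]],
  ],
)

```text
time_s: 14.4
position: [0.7019, 0.0989, 0.2336]
tool_rot: [0.142, 0.99, -0.0, 0.009]
contact_force: [0.8, 0.0, -2.9]
gripper_width: 0.0212
```

Run:
```python
from h import *
o=bot.observe();report(o);print(o['torque'],o['joint_pos'].round(3))
q,dq=eyes.camera('scene');a=cv2.resize(q[180:270,225:325],None,fx=6,fy=6,interpolation=cv2.INTER_CUBIC);cv2.imwrite('pics/s12.png',a)
o=bot.observe();report(o)
```

```text
t 14.4 g [0.7048 0.0984 0.0696] tipS [-59.   10.5  36.9] heelS [-130.9   10.1   15.6] pitch 16.48 roll 0.13 dyaw 0.37 F [ 0.84  0.05 -2.87] FS [-0.79 -0.28 -2.87] w 0.0212
[-0.08250396 -0.24547277  0.00418764] [-0.556  0.602  0.532  1.495 -0.321  1.114  1.32 ]
t 14.45 g [0.7059 0.0972 0.0696] tipS [-60.5  11.2  36.8] heelS [-132.4   10.9   15.5] pitch 16.48 roll 0.09 dyaw 0.28 F [ 1.75 -0.89 -2.28] FS [-1.94  0.35 -2.28] w 0.0213
```

View pics/s12.png

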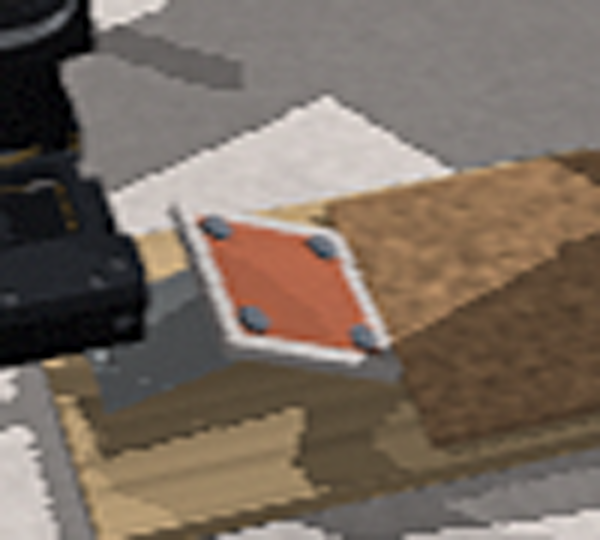

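The tile is tilting on the blade as planned, with its trailing edge raised at (180–235, 210–345). Continuing.

Run:
```python
from h import *
o=bot.observe()
s=65;rows=[]
for ph,th in [(27,19),(32,21),(37,23),(42,25),(47,27),(52,28),(57,29),(62,29),(67,29),(72,29)]:
    p=np.radians(ph); rows.append((-7.5*np.sin(p)-s*np.cos(p)+2.5,13+s*np.sin(p),th-16.5))
print(np.round(rows,1))
plan(o,rows)
```

```text
[[-58.8  42.5   2.5]
 [-56.6  47.4   4.5]
 [-53.9  52.1   6.5]
 [-50.8  56.5   8.5]
 [-47.3  60.5  10.5]
 [-43.4  64.2  11.5]
 [-39.2  67.5  12.5]
 [-34.6  70.4  12.5]
 [-29.8  72.8  12.5]
 [-24.7  74.8  12.5]]
t 14.45 g [0.7059 0.0972 0.0696] tipS [-60.5  11.2  36.8] heelS [-132.4   10.9   15.5] pitch 16.48 roll 0.09 dyaw 0.28 F [ 1.75 -0.89 -2.28] FS [-1.94  0.35 -2.28] w 0.0213
[0.66, -0.20, 0.10, 0.013, 0.042, 0, -1],
[1.08, -0.32, 0.18, 0.023, 0.075, 0, -1],
[1.44, -0.43, 0.22, 0.033, 0.109, 0, -1],
[1.75, -0.53, 0.20, 0.043, 0.142, 0, -1],
[2.01, -0.60, 0.13, 0.053, 0.176, 0, -1],
[1.92, -0.58, 0.26, 0.058, 0.192, 0, -1],
[1.80, -0.54, 0.34, 0.063, 0.209, 0, -1],
[1.37, -0.41, 0.62, 0.063, 0.209, 0, -1],
[0.90, -0.27, 0.87, 0.063, 0.209, 0, -1],
[0.42, -0.13, 1.07, 0.063, 0.209, 0, -1],
```

Request:
jog_arm(
  steps=[
    [[0.66, -0.2, 0.12, 0.013, 0.042, 0, -1], [1.08, -0.32, 0.2, 0.023, 0.075, 0, -1], [1.44, -0.43, 0.25, 0.033, 0.109, 0, -1], [1.75, -0.53, 0.23, 0.043, 0.142, 0, -1], [2.01, -0.6, 0.15, 0.053, 0.176, 0, -1], [1.92, -0.58, 0.26, 0.058, 0.192, 0, -1], [1.8, -0.54, 0.34, 0.063, 0.209, 0, -1], [1.37, -0.41, 0.62, 0.063, 0.209, 0, -1], [0.9, -0.27, 0.87, 0.063, 0.209, 0, -1]],
  ],
)

```text
time_s: 15.35
position: [0.7115, 0.0953, 0.2424]
tool_rot: [0.142, 0.985, 0.016, -0.099]
contact_force: [-0.2, 0.1, -1.8]
gripper_width: 0.0212
```

Run:
```python
from h import *
o=bot.observe();report(o);print(o['joint_pos'].round(3))
q,dq=eyes.camera('scene');a=cv2.resize(q[170:270,225:325],None,fx=6,fy=6,interpolation=cv2.INTER_CUBIC);cv2.imwrite('pics/s13.png',a)
o=bot.observe()
s=65;rows=[]
for ph,th in [(72,0),(77,0),(82,0),(87,0),(92,0),(97,0),(102,0),(107,0),(112,0)]:
    p=np.radians(ph); rows.append((-7.5*min(1,np.sin(p))-s*np.cos(p)+2.5,13+s*min(1,np.sin(p)),th))
rows=[(x,z,t) for x,z,t in rows]
print(np.round(rows,1))
plan(o,rows)
```

```text
t 15.35 g [0.6803 0.105  0.0817] tipS [-29.1  11.1  73.1] heelS [-94.7  10.8  36.7] pitch 28.99 roll 0.16 dyaw 0.33 F [-0.2   0.09 -1.85] FS [ 0.22 -0.03 -1.85] w 0.0212
[-0.469  0.683  0.493  1.348 -0.378  1.386  1.35 ]
[[-24.7  74.8   0. ]
 [-19.4  76.3   0. ]
 [-14.   77.4   0. ]
 [ -8.4  77.9   0. ]
 [ -2.7  78.    0. ]
 [  3.   77.5   0. ]
 [  8.7  76.6   0. ]
 [ 14.3  75.2   0. ]
 [ 19.9  73.3   0. ]]
t 15.4 g [0.6798 0.1057 0.0825] tipS [-28.5  10.7  73.9] heelS [-94.1  10.3  37.5] pitch 29.01 roll 0.21 dyaw 0.38 F [ 0.76  0.6  -1.44] FS [-0.56 -0.79 -1.44] w 0.0217
[-0.36, 0.11, 0.09, 0.000, 0.000, 0, -1],
[-0.87, 0.26, 0.25, 0.000, 0.000, 0, -1],
[-1.39, 0.42, 0.35, 0.000, 0.000, 0, -1],
[-1.92, 0.58, 0.40, 0.000, 0.000, 0, -1],
[-2.47, 0.74, 0.41, 0.000, 0.000, 0, -1],
[-3.01, 0.90, 0.36, 0.000, 0.000, 0, -1],
[-3.56, 1.07, 0.27, 0.000, 0.000, 0, -1],
[-4.10, 1.23, 0.13, 0.000, 0.000, 0, -1],
[-4.63, 1.39, -0.06, 0.000, 0.000, 0, -1],
```

View pics/s13.png

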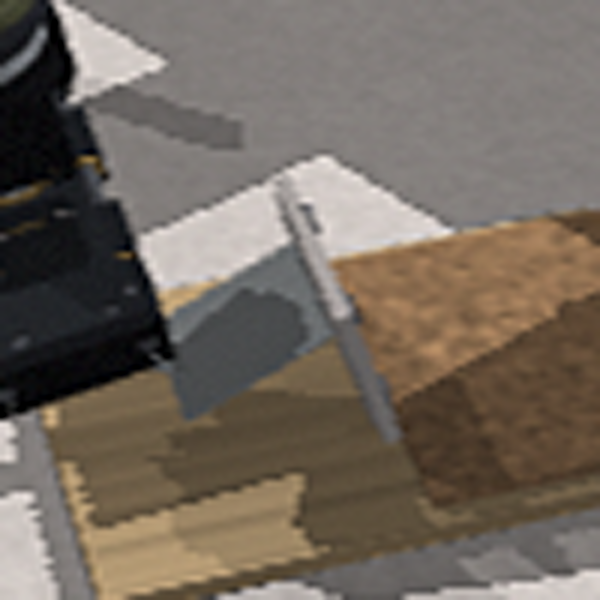

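Request:
jog_arm(
  steps=[
    [[-0.36, 0.11, 0.05, 0, 0, 0, -1], [-0.87, 0.26, 0.15, 0, 0, 0, -1], [-1.39, 0.42, 0.2, 0, 0, 0, -1], [-1.92, 0.58, 0.2, 0, 0, 0, -1], [-2.3, 0.69, 0.2, 0, 0, 0, -1], [-2.7, 0.81, 0.2, 0, 0, 0, -1], [-3, 0.9, 0.2, 0, 0, 0, -1]],
  ],
)

```text
time_s: 16.1
position: [0.6807, 0.105, 0.2451]
tool_rot: [0.142, 0.985, 0.016, -0.099]
contact_force: [-0.8, 0.2, -0.4]
gripper_width: 0.0218
```

Run:
```python
from h import *
o=bot.observe();report(o)
q,dq=eyes.camera('scene');a=cv2.resize(q[170:270,225:325],None,fx=6,fy=6,interpolation=cv2.INTER_CUBIC);cv2.imwrite('pics/s14.png',a)
o=bot.observe();report(o)
```

```text
t 16.1 g [0.6494 0.1148 0.0845] tipS [ 3.3 10.7 75.9] heelS [-62.3  10.3  39.5] pitch 29.03 roll 0.21 dyaw 0.38 F [-0.76  0.24 -0.45] FS [ 0.79 -0.01 -0.45] w 0.0218
t 16.15 g [0.649  0.115  0.0845] tipS [ 3.7 10.6 75.9] heelS [-61.8  10.2  39.5] pitch 29.06 roll 0.21 dyaw 0.4 F [-0.54 -0.   -1.54] FS [ 0.52  0.16 -1.54] w 0.0216
```

View pics/s14.png

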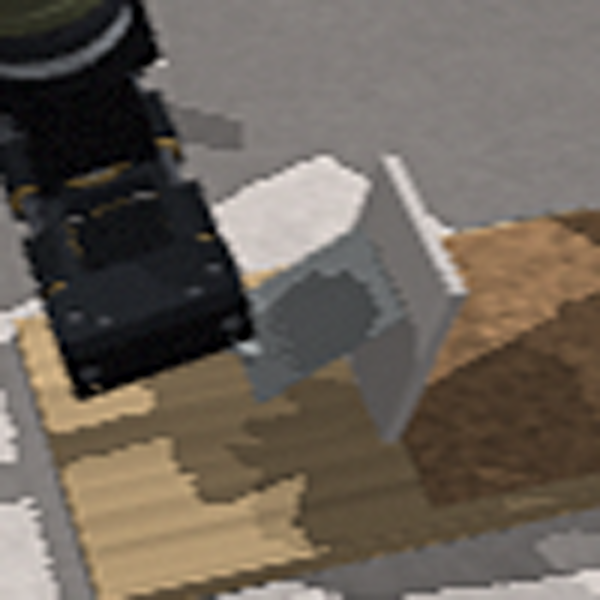

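Request:
jog_arm(
  steps=[
    [[-0.3, 0.09, 0, 0, 0, 0, -1], [-0.6, 0.18, 0, 0, 0, 0, -1], [-0.9, 0.27, 0, 0, 0, 0, -1], [-1.2, 0.36, 0, 0, 0, 0, -1], [-1.5, 0.45, 0, 0, 0, 0, -1], [-1.5, 0.45, 0, 0, 0, 0, -1], [-1.5, 0.45, 0, 0, 0, 0, -1]],
  ],
)

```text
time_s: 16.85
position: [0.6654, 0.1097, 0.2452]
tool_rot: [0.142, 0.985, 0.016, -0.099]
contact_force: [1.0, -0.0, -0.4]
gripper_width: 0.0219
```

Run:
```python
from h import *
o=bot.observe();report(o)
q,dq=eyes.camera('scene');a=cv2.resize(q[170:270,225:325],None,fx=6,fy=6,interpolation=cv2.INTER_CUBIC);cv2.imwrite('pics/s15.png',a)
o=bot.observe();report(o)
```

```text
t 16.85 g [0.634  0.1196 0.0845] tipS [19.4 10.6 76. ] heelS [-46.2  10.1  39.5] pitch 29.05 roll 0.22 dyaw 0.41 F [ 0.96 -0.01 -0.38] FS [-0.93 -0.27 -0.38] w 0.0219
t 16.9 g [0.6341 0.1195 0.0845] tipS [19.3 10.6 76. ] heelS [-46.3  10.1  39.6] pitch 29.05 roll 0.22 dyaw 0.4 F [ 0.01  0.04 -0.92] FS [-0.   -0.04 -0.92] w 0.022
```

View pics/s15.png

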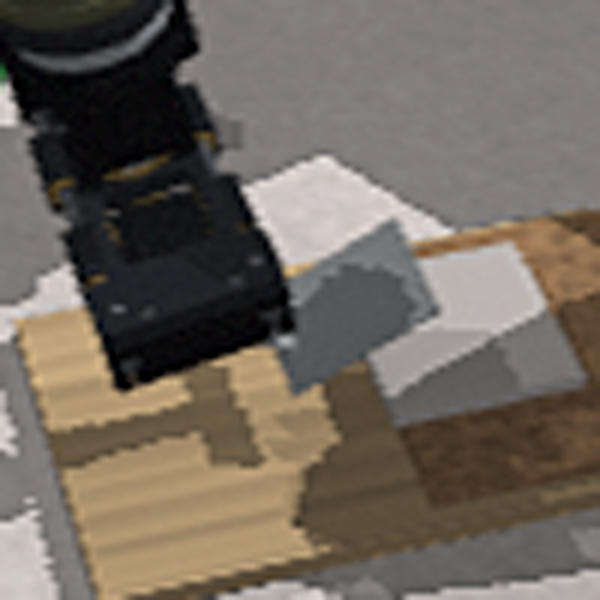

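The tile lies face up on the cork. I'll withdraw upward, level the blade, then move to a free bench spot.

Run:
```python
from h import *
o=bot.observe()
rows=[(10,100,0),(-5,125,-2)]+[(-5-8*k,130+2*k,-2-4*k) for k in range(1,7)]+[(-60,142,-28.9)]
plan(o,rows)
```

```text
t 16.9 g [0.6341 0.1195 0.0845] tipS [19.3 10.6 76. ] heelS [-46.3  10.1  39.6] pitch 29.05 roll 0.22 dyaw 0.4 F [ 0.01  0.04 -0.92] FS [-0.   -0.04 -0.92] w 0.022
[0.89, -0.27, 2.40, 0.000, 0.000, 0, -1],
[1.75, -0.53, 5.40, -0.010, -0.033, 0, -1],
[1.32, -0.40, 7.03, -0.030, -0.100, 0, -1],
[0.83, -0.25, 8.07, -0.050, -0.167, 0, -1],
[0.29, -0.09, 9.01, -0.070, -0.234, 0, -1],
[-0.30, 0.09, 9.86, -0.090, -0.301, 0, -1],
[-0.93, 0.28, 10.61, -0.110, -0.368, 0, -1],
[-1.59, 0.48, 11.25, -0.130, -0.435, 0, -1],
[-1.97, 0.59, 11.51, -0.145, -0.483, 0, -1],
```

Request:
jog_arm(
  steps=[
    [[0.89, -0.27, 2.4, 0, 0, 0, -1], [1.75, -0.53, 5.4, -0.01, -0.033, 0, -1], [1.32, -0.4, 7.03, -0.03, -0.1, 0, -1], [0.83, -0.25, 8.07, -0.05, -0.167, 0, -1], [0.29, -0.09, 9.01, -0.07, -0.234, 0, -1], [-0.3, 0.09, 9.86, -0.09, -0.301, 0, -1], [-0.93, 0.28, 10.61, -0.11, -0.368, 0, -1], [-1.59, 0.48, 11.25, -0.13, -0.435, 0, -1], [-1.97, 0.59, 11.51, -0.145, -0.483, 0, -1], [-1.97, 0.59, 11.51, -0.145, -0.483, 0, -1]],
  ],
)

```text
time_s: 17.9
position: [0.645, 0.1161, 0.3609]
tool_rot: [0.14, 0.979, -0.02, 0.149]
contact_force: [-0.1, 0.7, -1.5]
gripper_width: 0.0215
```

Run:
```python
from h import *
import pickle
o=bot.observe();R,g,S,q=report(o);print(([.6,-.015]-g[:2])*100, o['position'])
c=eyes.get_calibration('wrist');p,d=eyes.camera('wrist');cv2.imwrite('pics/w16.png',p)
ce,n,s,k=blade_pose(p,d,c,o,poly=((212,70),(298,70),(293,150),(216,150)));print(n@S,s,ce)
t,dt=eyes.camera('top');cv2.imwrite('pics/t16.png',cv2.resize(t[130:250,160:330],None,fx=4.5,fy=4.5,interpolation=cv2.INTER_CUBIC))
```

```text
t 17.9 g [0.692  0.1027 0.2044] tipS [-59.1  10.1 142.6] heelS [-134.1    9.6  142.4] pitch 0.15 roll 0.12 dyaw 0.42 F [-0.07  0.7  -1.54] FS [ 0.27 -0.65 -1.54] w 0.0215
[ -9.20013483 -11.77156084] [0.64498235 0.11612148 0.36089996]
[-0.00263532  0.00176267  0.99999497] 0.0005943800621904974 [0.63451907 0.12093562 0.14436015]
```

View pics/w16.png

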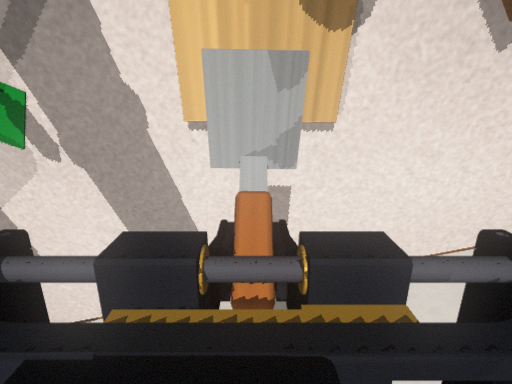

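View pics/t16.png

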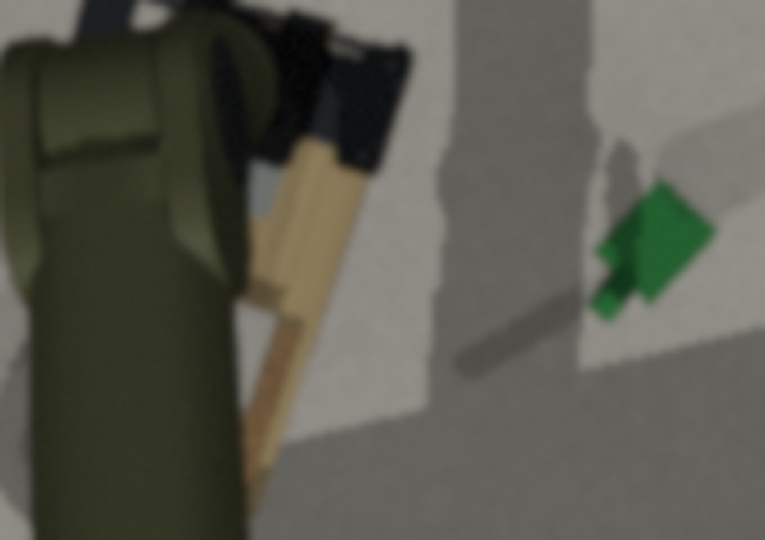

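Request:
jog_arm(
  steps=[
    [[-2.3, -3, 0, 0, 0, 0, -1], [-4.6, -6, 0, 0, 0, 0, -1], [-6.9, -9, 0, 0, 0, 0, -1], [-9.2, -11.8, 0, 0, 0, 0, -1], [-9.2, -11.8, -4, 0, 0, 0, -1], [-9.2, -11.8, -8, 0, 0, 0, -1], [-9.2, -11.8, -11.5, 0, 0, 0, -1], [-9.2, -11.8, -12.5, 0, 0, 0, -1], [-9.2, -11.8, -12.5, 0, 0, 0, -1], [-9.2, -11.8, -12.5, 0, 0, 0, -1]],
  ],
)

```text
time_s: 19.0
position: [0.5548, -0.0026, 0.2368]
tool_rot: [0.141, 0.978, -0.021, 0.15]
contact_force: [0.5, -0.5, -1.4]
gripper_width: 0.0217
```

Run:
```python
from h import *
o=bot.observe();R,g,S,q=report(o);print(o['joint_pos'].round(3))
c=eyes.get_calibration('wrist');p,d=eyes.camera('wrist');cv2.imwrite('pics/w17.png',p)
ce,n,s,k=blade_pose(p,d,c,o,poly=((212,70),(298,70),(293,150),(216,150)));print(n@S,s,ce)
o=bot.observe();R,g,S,q=report(o)
```

```text
t 19.0 g [ 0.6018 -0.0162  0.0803] tipS [ -6.9 149.9  18.5] heelS [-81.9 149.4  18.3] pitch 0.12 roll 0.08 dyaw 0.33 F [ 0.5  -0.46 -1.41] FS [-0.61  0.3  -1.41] w 0.0217
[-0.697  0.201  0.677  2.03  -0.046  0.666  1.268]
[-0.00265558  0.00102044  0.99999595] 0.0005916744318494154 [0.54438631 0.00201381 0.02031979]
t 19.05 g [ 0.6022 -0.016   0.0808] tipS [ -7.2 149.5  18.9] heelS [-82.2 149.1  18.8] pitch 0.07 roll 0.13 dyaw 0.34 F [ 0.08 -0.56 -0.66] FS [-0.24  0.51 -0.66] w 0.0218
```

View pics/w17.png

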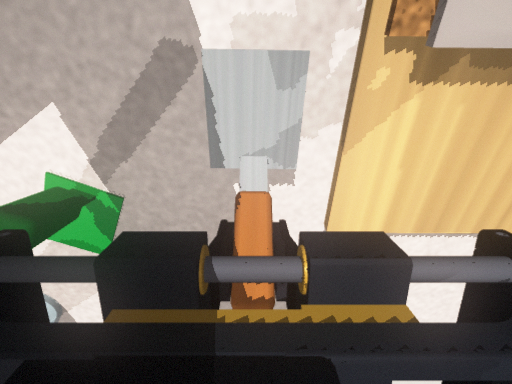

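Request:
jog_arm(
  steps=[
    [[0, 0, -0.6, 0, 0, 0, -1], [0, 0, -1.2, 0, 0, 0, -1], [0, 0, -1.7, 0, 0, 0, -1], [0, 0, -1.7, 0, 0, 0, -1], [0, 0, -1.7, 0, 0, 0, -1]],
  ],
)

```text
time_s: 19.55
position: [0.5548, -0.0026, 0.2201]
tool_rot: [0.141, 0.978, -0.021, 0.15]
contact_force: [-0.2, 0.1, -1.1]
gripper_width: 0.0215
```

Run:
```python
from h import *
o=bot.observe();report(o)
```

```text
t 19.55 g [ 0.602  -0.0161  0.0636] tipS [ -7.  149.7   1.7] heelS [-82.  149.2   1.6] pitch 0.09 roll 0.11 dyaw 0.34 F [-0.2   0.08 -1.11] FS [ 0.21 -0.02 -1.11] w 0.0215
```

Request:
jog_arm(
  steps=[
    [[0, 0, -0.15, 0, 0, 0, -1], [0, 0, -0.15, 0, 0, 0, -1]],
  ],
)

```text
time_s: 19.75
position: [0.5548, -0.0025, 0.2185]
tool_rot: [0.141, 0.978, -0.021, 0.15]
contact_force: [-0.3, 0.4, -1.0]
gripper_width: 0.0216
```

Run:
```python
from h import *
o=bot.observe();report(o)
```

```text
t 19.75 g [ 0.6019 -0.0161  0.062 ] tipS [ -7.  149.7   0.2] heelS [-82.  149.2   0. ] pitch 0.1 roll 0.11 dyaw 0.35 F [-0.28  0.38 -1.01] FS [ 0.37 -0.29 -1.01] w 0.0216
```

Request:
jog_arm(
  steps=[
    [[0, 0, -0.08, 0, 0, 0, -1], [0, 0, -0.08, 0, 0, 0, -1]],
  ],
)

```text
time_s: 19.95
position: [0.555, -0.0025, 0.218]
tool_rot: [0.141, 0.978, -0.021, 0.15]
contact_force: [0.0, 0.2, 1.8]
gripper_width: 0.0214
```

Run:
```python
from h import *
o=bot.observe();report(o)
```

```text
t 19.95 g [ 0.6022 -0.0161  0.0615] tipS [ -7.3 149.6  -0.4] heelS [-82.3 149.1  -0.5] pitch 0.07 roll 0.12 dyaw 0.35 F [0.04 0.18 1.77] FS [ 0.01 -0.19  1.77] w 0.0214
```

Request:
jog_arm(
  steps=[
    [[0, 0, 0, 0, 0, 0, -0.4], [0, 0, 0, 0, 0, 0, -0.3], [0, 0, 0, 0, 0, 0, 0], [0, 0, 0, 0, 0, 0, 0.4], [0, 0, 0, 0, 0, 0, 0.4], [0, 0, 0, 0, 0, 0, 0.4]],
  ],
)

```text
time_s: 20.55
position: [0.5549, -0.0025, 0.218]
tool_rot: [0.141, 0.978, -0.021, 0.15]
contact_force: [0.0, 0.0, -0.1]
gripper_width: 0.0545
```

Run:
```python
from h import *
o=bot.observe();R,g,S,q=report(o);print((-R[:,2]*10).round(2))
p,d=eyes.camera('wrist');cv2.imwrite('pics/w18.png',p)
```

```text
t 20.55 g [ 0.6021 -0.0161  0.0615] tipS [ -7.2 149.6  -0.4] heelS [-82.2 149.1  -0.5] pitch 0.08 roll 0.12 dyaw 0.35 F [ 0.01  0.01 -0.09] FS [-0.01 -0.01 -0.09] w 0.0545
[-2.88  0.82  9.54]
```

View pics/w18.png

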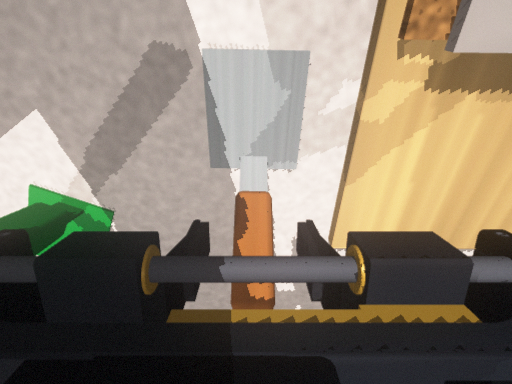

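Released, and the spatula is standing. I'll retreat along the tool axis.

Request:
jog_arm(
  steps=[
    [[-0.6, 0.16, 1.9, 0, 0, 0, 0.4], [-1.4, 0.4, 4.8, 0, 0, 0, 0.4], [-2.9, 0.8, 9.5, 0, 0, 0, 0.4], [-4.3, 1.2, 14, 0, 0, 0, 0.4], [-4.5, -4, 16, 0, 0, 0, 0.4], [-4.5, -9, 16, 0, 0, 0, 0.4], [-4.5, -14, 16, 0, 0, 0, 0.4], [-4.5, -19, 16, 0, 0, 0, 0.4], [-4.5, -22, 16, 0, 0, 0, 0.4], [-4.5, -22, 16, 0, 0, 0, 0.4]],
  ],
)

```text
time_s: 21.6
position: [0.5083, -0.2288, 0.3787]
tool_rot: [0.145, 0.978, -0.023, 0.151]
contact_force: [0.2, -1.0, -0.7]
gripper_width: 0.061
```

Run:
```python
from h import *
q=np.load('st.npy');S=ebase(q)
o=bot.observe();print(o['time_s'],o['position'])
p,d=eyes.camera('scene');cv2.imwrite('pics/s19.png',cv2.resize(p[110:290,150:400],None,fx=3,fy=3,interpolation=cv2.INTER_CUBIC))
t,dt=eyes.camera('top');c=eyes.get_calibration('top');cv2.imwrite('pics/t19.png',cv2.resize(t[110:260,140:330],None,fx=4,fy=4,interpolation=cv2.INTER_CUBIC))
for n,z in [('tile_center',.027),('tile',.032),('spatula',0),('blade_tip',0)]:
    for r in place_of('top',n): X=atz(r['location'],z,c);print(n,np.round(r['location'],1),round(r['confidence'],2),X.round(3),(S.T@(X-[q[0],q[1],0])*1000).round(1))
for n in ['tumbler','varnish_jar','small_frame']:
    print(n,[(round(r['confidence'],2),atz(r['location'],0,c).round(3)) for r in place_of('top',n)][:2])
rs=silhouettes('top','tile')
if rs:
    P,u,v=cloud(dt,c,cv2.erode(rs[0]['pixels'].astype(np.uint8),np.ones((5,5)))>0)
    ce=P.mean(0);nn=np.linalg.svd(P-ce,full_matrices=False)[2][2];print('tile plane',ce,(nn*np.sign(nn[2])).round(4),len(P),(S.T@(ce-[q[0],q[1],0])*1000).round(1))
```

```text
21.6 [ 0.50833794 -0.22882373  0.37872979]
tile_center [200.5 207. ] 0.68 [0.511 0.167 0.027] [38.8  0.5 27. ]
tile [201.2 210.7] 0.73 [0.499 0.163 0.032] [49.2  7.  32. ]
spatula [297.6 190.5] 0.92 [ 0.575 -0.148  0.   ] [-113.2  283.2    0. ]
spatula [253.3 183.5] 0.9 [ 0.594 -0.001  0.   ] [-88.9 137.1   0. ]
spatula [383.5 179.9] 0.83 [ 0.619 -0.433  0.   ] [-237.1  543.3    0. ]
blade_tip [312. 173.] 0.86 [ 0.635 -0.194  0.   ] [-183.6  310.5    0. ]
blade_tip [248.9 209.2] 0.78 [0.509 0.011 0.   ] [ -4.  150.1   0. ]
blade_tip [400.2 184.4] 0.76 [ 0.606 -0.488  0.   ] [-240.5  600.6    0. ]
tumbler [(0.81, array([ 0.698, -0.292,  0.   ]))]
varnish_jar [(0.59, array([0.45 , 0.407, 0.   ]))]
small_frame [(0.96, array([0.595, 0.412, 0.   ]))]
tile plane [0.50407632 0.15603701 0.0313921 ] [-0.0112 -0.0044  0.9999] 529 [42.1 12.5 31.4]
```

View pics/s19.png

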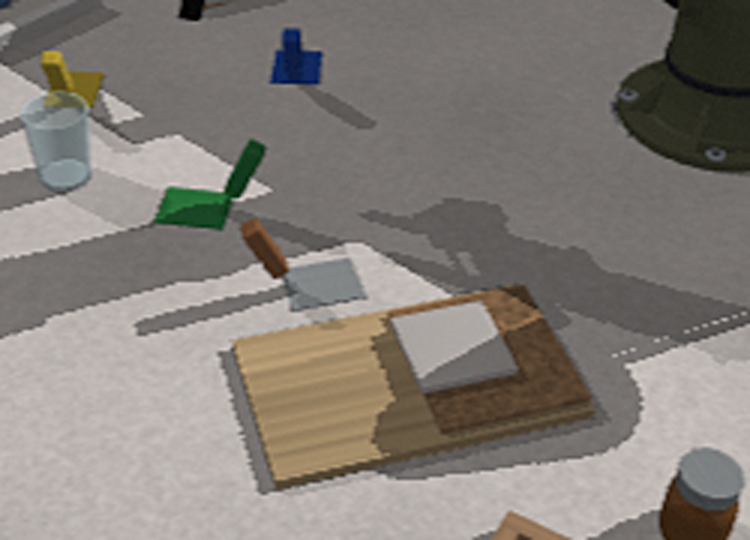

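View pics/t19.png

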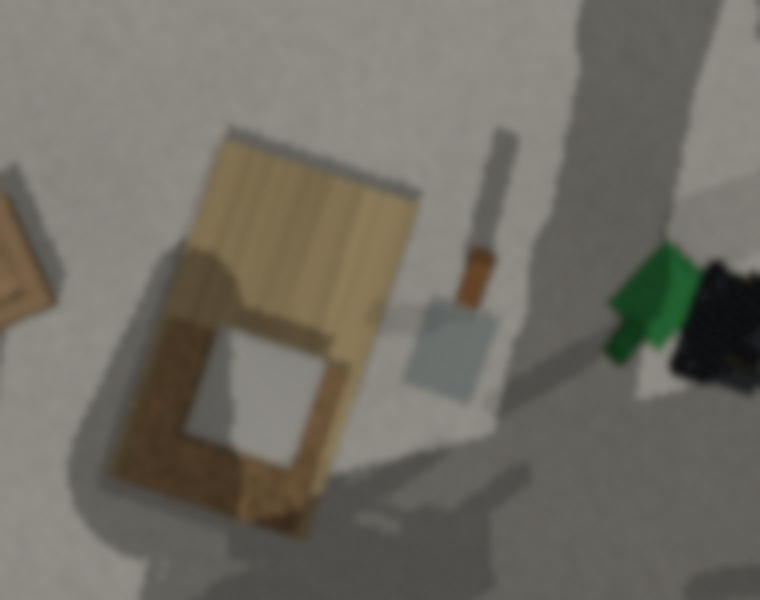

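The tile lies flat on the cork (top crop, centre about (258,398)). The spatula stands clear of the board (blade about (450,350)). Handing in.

```bash
python3 -c "
from workcell import bot
print(bot.job_done())"
```

```text
the job is handed in; nothing more can be done
None
```

I flipped the tile over the step onto the cork, stood the spatula on the bench off the board, and handed the job in at about 22 s of the 72 s allowed. No verdict is reported, so what follows rests on my own last checks.

**What I did:**
- I gripped the steel spatula by its wooden handle and slid the blade under the tile with roughly 3 to 6 N on the board. The tile reached the step with the tip about 24 mm in under it.
- I then tipped the blade up to 29° and pushed the tile past vertical.

**Last checks:**
- **Tile:** it lies face up on the cork, its top at 31.4 mm against 32 expected. The fitted plane is within about 0.7° of flat, and the centre is about 42 mm beyond the step and 12 mm off the pad's middle line. The network's point for the tile centre gave 39 mm and 0.5 mm instead; both are within limits.
- **Spatula:** it stands level on its blade, clear of the board and the tile.
- **Bystanders:** I kept the arm well away from all three. The network positions before and after differ by 11 to 13 mm. I take that as network error, but I did not confirm it any other way.
- **Forces:** the wrist force readings between moves stayed far below the limits. I had no readings during the moves, and no direct reading of contact with the tile.

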